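# Lock the finishing turntable and load the lasted shoes

## Robot

A 6-joint arm with a two-finger parallel gripper is mounted at the origin on the work surface. World frame = base frame: x ahead of the robot, y to its left, z up, the work surface at z = 0. Lengths are in m, angles in rad, forces in N, time in s.
With the tool pointing down it reaches from about 0.375 to 0.9 m from the base axis. Payload 3.1 kg.
Tool frame: the origin (TCP) lies midway between the tips of the shut fingers; the grasp point (between the pads) lies 19 mm behind it (manip.grasp_offset is the distance from the TCP to the grasp point, in m); z points along the fingers, y is the line along which they close (so a half turn about z gives the same grasp; the last joint's range is limited). The gripper opens to 85 mm and grips with 20 to 120 N. Pads are 22 mm wide; open, the fingers measure 114 mm over their backs; the gripper's body (76 mm by 85 mm) begins 54 mm behind the grasp point. The pads swing forward as they close: fully open they stand 13 mm farther back than shut.
Start: joints at [1.05, 0.527, 1.433, -0, 1.181, -0.178], TCP at [0.21, 0.589, 0.206] pointing down, gripper open.
Joint ranges: [-3.08, 3.08], [-0.75, 2.2], [0.22, 2.44], [-1.43, 4.57], [0, 2.65], [-2.85, 2.85]. Speed limits (rad/s): [2.79, 2.79, 3.14, 3.14, 3.14, 3.14].

## Interface

Orientations are given as a unit quaternion [x, y, z, w].
In Python, from station import sensors, cams, order, manip gives the robot as it stands.
- The arm moves only by the tool move_arm, never from a script. Its argument "targets" is a list of rows, each an object of numbers: "dx", "dy", "dz": the shift along the world's x, y, z normalised to -1 to 1, where 1 is 25 mm; "rx", "ry", "rz": the turn, a rotation vector about the world's x, y, z normalised to -1 to 1, where 1 is 30 degrees. A call has exactly 10 rows; each row shifts and turns the commanded pose from where the row before left it; what a row does not reach is not made up. A row lasts 1/8 s, in which the tool goes at most 62.5 mm and 10.7 degrees, less where a joint would pass 70% of its speed; a pose out of reach is approached as far as the arm can. A call with a number of a shift or a turn outside -1 to 1 is refused whole. A call with a gripper value outside its range is refused whole. "claw" is the opening in per cent of the stroke, from 0 (shut) to 100 (fully open), set as the call begins (left out, the last holds). The fingers move at their own pace and stop on an object; "newtons" is the grip in N (left out, the last holds). Time passes only in rows, so rows that do not move let the fingers close, or fill a call up. It gives the time, the measured TCP pose, the force, the opening and the grip force at its end, in the units of the state.
- sensors.sense(): the state, without advancing time (a new reading comes with each control period).
- cams.snapshot(name): name is "side" or "top" or "wrist"; returns the picture (480x640x3 uint8, red, green, blue); there is no depth.
- cams.camera_model(name): a dict with "fx", "fy", "cx", "cy" (pixels), "extrinsics" (4x4, takes a point from world to camera coordinates). Camera axes: x right, y down, z forward; pixel columns grow to the right and rows downward; lengths in m; the calibration is good to about 2 mm. A picture is of the moment at which its call begins: read the wrist's pose just before it. camera_model takes no time and is no camera call; for the wrist camera it gives the pose at the moment of the call.
- order.sign_off(): hands the job in; it is judged then, once.
The state is a dict: "t": time; "q": joint angles; "qd": joint speeds; "tau": joint torques, N m; "tcp_pos": TCP position; "tool_rot": TCP orientation; "force": force on the tool from outside, world axes, zero at the start; "ft_torque": the same for the moment, N m; "finger_gap": opening from 0.0 (shut) to 1.0 (fully open); "gripper_force": force on a finger pad.
Only numpy, scipy, OpenCV 4.12 (cv2) and the standard library are available. Lean on these libraries where they do the work, as an engineer would, in place of code of your own. Each camera call takes 0.05 s, during which the arm holds its last target. There are 200 camera calls.

## Task

Get the finishing turntable ready: seat both prongs of the pin spanner in the lock ring's holes and unscrew the ring anticlockwise by at least a sixth of a turn before moving the plate, turn the plate so that its handle post faces the white mark on the stand, then screw the ring clockwise fully tight again with the spanner. Only once it is locked, stand every lasted shoe from the bench upright on the plate, clear of its edge; the spanner must end back on its wooden rest, prongs down between the two blocks, and the bowl, the jar and the hammer are to be left alone.

Things in the scene. Friction and masses are not known exactly. Their poses are not given: they have to be found in the camera images.
- spanner: steel pin spanner with a T-handle, 350 g. Origin: centre of the head's underside, z up, x along the head. Head 100 (x) x 24 x 10 mm; under it two tapered prongs, 8 mm thick, 13 mm long, at x = +-26 mm; above it a stem and a level T-bar 72 mm (x) x 16 mm (y), from 40 to 56 mm above the origin: pinch it across its width. Same either way round
- rest_top (a point): fixed wooden rest where the spanner stands at first: two blocks 30 mm (x) x 50 mm (y), centred at x = +-50 mm of this point, tops 22 mm above the bench, a 70 mm gap between them for the prongs. This point: midway, at the height of the tops, where the spanner's origin belongs; x from block to block, z up
- ring_top (a point): centre of the top face of the brass lock ring, 55 mm above the bench, on the turntable's axis; z up; turns with the ring. Ring 88 mm across, top 23 mm above the plate; two round holes, 14 mm wide, 15 mm deep, at x = +-26 mm of this point. A fully engaged spanner has its origin here, x axes in line either way round
- lock_ring (a joint): angle of the lock ring, rad: 0 = fully tight (a stop, where it starts), grows anticlockwise seen from above as it is loosened, stop at 1.6; friction about 0.25 N m, stays where it is left
- plate_mid (a point): centre of the upper face of the round steel plate of the turntable, 32 mm above the bench, z up; plate radius 135 mm; it turns with the plate, its -x axis pointing to the handle post
- plate (a joint): angle of the plate about the upright axis, rad: 0 = handle post exactly at the mark, positive anticlockwise seen from above; starts between 0.5 and 1.3; friction about 0.5 N m, stays where it is left; it turns freely of the ring
- handle_post (a point): centre of the top of the round wooden handle post, 18 mm in diameter, that stands 45 mm tall on the plate, 113 mm from the plate's axis; post top 77 mm above the bench. Move it along its arc to turn the plate
- mark (a point): top of the white mark, an upright white tab 20 x 8 mm fixed on the stand just beyond the plate's edge, 153 mm from the axis, top 36 mm above the bench
- shoe_a: child's red shoe on its turquoise last, 180 g; all alike, 2 or 3 present. Origin under the sole's centre, x to the toe, z up. Sole 95 x 38 mm; solid upper 33 mm wide, up to 27 mm high. Out of it stands the last, a straight-sided block 44 mm along x (centred at x = -14 mm) and 22 mm wide in y, top 76 mm above the sole's underside: lift it by this
- shoe_b: child's red shoe on its turquoise last, 180 g; all alike, 2 or 3 present. Origin under the sole's centre, x to the toe, z up. Sole 95 x 38 mm; solid upper 33 mm wide, up to 27 mm high. Out of it stands the last, a straight-sided block 44 mm along x (centred at x = -14 mm) and 22 mm wide in y, top 76 mm above the sole's underside: lift it by this
- shoe_c: child's red shoe on its turquoise last, 180 g; all alike, 2 or 3 present. Origin under the sole's centre, x to the toe, z up. Sole 95 x 38 mm; solid upper 33 mm wide, up to 27 mm high. Out of it stands the last, a straight-sided block 44 mm along x (centred at x = -14 mm) and 22 mm wide in y, top 76 mm above the sole's underside: lift it by this
- bowl: grey bowl, 90 mm across, 50 mm tall, a bystander; origin under its centre
- glue_jar: small jar, 56 mm across, 75 mm tall, a bystander; origin under its centre
- hammer: hammer, 240 mm long, lying on the bench, a bystander; origin near its middle
Mind the look-alikes: they are no part of the job. What is shaped like the shoe_a but purple is not meant. Of the things that look like the spanner, the smaller one is meant.

How it is judged:
On the way, in this order (a step that is already met when the one before it is completed fails the run):
1. the ring is unscrewed by at least a sixth of a turn (to 0.95 rad) with both prongs in its holes, the plate not yet moved (horizontal distance between spanner and ring_top below 0.008 m and z of spanner in the frame of ring_top below 0.005 m and angle between spanner's own z axis and vertical below 0.15 rad and value of joint lock_ring above 0.95 rad and distance of handle_post from where it was at the start of the episode below 0.025 m), for 0.1 s.
2. with the ring loose, the plate's handle post faces the mark (within 0.08 rad) (value of joint plate between -0.08 and 0.08 rad and value of joint lock_ring above 0.7 rad), for 0.2 s.
3. the ring is screwed tight (below 0.12 rad) with both prongs in its holes, the post still at the mark (horizontal distance between spanner and ring_top below 0.008 m and z of spanner in the frame of ring_top below 0.005 m and angle between spanner's own z axis and vertical below 0.15 rad and value of joint plate between -0.08 and 0.08 rad and value of joint lock_ring below 0.12 rad), for 0.1 s.
4. every shoe stands on the locked plate (horizontal distance between each of shoe_a, shoe_b, shoe_c and plate_mid below 0.112 m and z of shoe_a in the frame of plate_mid between -0.004 and 0.006 m and angle between each of shoe_a, shoe_b, shoe_c's own z axis and vertical below 0.12 rad and linear speed of each of shoe_a, shoe_b, shoe_c below 0.02 m/s and z of shoe_b in the frame of plate_mid between -0.004 and 0.006 m and z of shoe_c in the frame of plate_mid between -0.004 and 0.006 m and value of joint plate between -0.08 and 0.08 rad and value of joint lock_ring below 0.12 rad), for 0.2 s.
At the end, for the whole second after the job is handed in: Plate within 0.08 rad of the mark, ring within 0.12 rad of tight; each shoe still and upright (0.12 rad) on the plate, centre within 112 mm of its axis; spanner still and upright on its rest, within 15 mm sideways and 5 mm in height of its place (all of step 4 and horizontal distance between spanner and rest_top below 0.015 m and z of spanner in the frame of rest_top between -0.004 and 0.005 m and angle between spanner's own z axis and vertical below 0.12 rad and linear speed of spanner below 0.02 m/s); the robot touches nothing.
It fails at once if the bowl is shoved more than 40 mm or tipped (distance of bowl from where it was at the start of the episode above 0.04 m or angle between bowl's own z axis and vertical above 0.5 rad).
It fails at once if the jar is shoved more than 40 mm or tipped (distance of glue_jar from where it was at the start of the episode above 0.04 m or angle between glue_jar's own z axis and vertical above 0.5 rad).
It fails at once if the hammer is shoved more than 40 mm (distance of hammer from where it was at the start of the episode above 0.04 m).
Of shoe_a, shoe_b, shoe_c only 2 to 3 are there at a start; the rules pass over those that are not, and their reading is None.
At some moment in a run one of shoe_a, shoe_b, shoe_c may be knocked a few centimetres aside while the robot is not near it.
It also fails if it takes over 210 s, if anything falls off the work surface, if the arm or the gripper's body presses on something with over 40 N, if the wrist force passes 120 N, or if a joint passes its speed limit or range.

## Working session

There is one attempt and no reset: what is moved stays moved. The work goes in short steps, Python scripts to look and compute and a tool call to move; the robot and the scene stay as the last step left them, time stands still between calls to the robot, and variables do not carry over. Pictures are saved under pics/ and viewed, at most 14 in all, crops included, and the job is handed in when it is done.

Besides the shell and the picture viewer there is one more tool, called in YAML: its name, and indented under it one key for each argument. move_arm: Moves the arm, as the interface text tells. Scaled input: -1 to 1 covers 25 mm each way for a shift and 30 degrees each way for a turn. Its arguments: {"type":"object","properties":{"targets":{"type":"array"},"claw":{"type":"number"},"newtons":{"type":"number"}},"required":["targets"]}

```bash
ls; mkdir -p pics; python3 - <<'E'
from station import sensors,cams,order,manip
import cv2,json
s=sensors.sense();print(s)
print(manip.grasp_offset)
for n in("top","side","wrist"):
    m=cams.camera_model(n);print(n,m)
    cv2.imwrite(f"pics/{n}0.png",cams.snapshot(n)[:,:,::-1])
E
```

```text
pics
{'t': 0.0, 'q': array([ 1.04947971e+00,  5.28479743e-01,  1.43390489e+00, -2.37756299e-05,
        1.18137710e+00, -1.78470538e-01]), 'qd': array([-0.00158651, -0.00147485, -0.00045017, -0.00115316,  0.00071711,
        0.00063941]), 'tau': array([ 7.70521074e-04, -4.42347336e+01, -1.78026098e+01, -2.15986011e-04,
        8.39717482e-03, -1.14632178e-05]), 'tcp_pos': array([0.20967911, 0.58796393, 0.2049245 ]), 'tool_rot': array([ 1.70580144e-01,  9.85343208e-01, -1.02259754e-03, -3.61452019e-04]), 'force': array([-0.22200478,  0.21283322, -0.47143455]), 'ft_torque': array([ 0.00381952, -0.00845053,  0.01926313]), 'gripper_force': 0.0, 'finger_gap': 0.999909046387448}
0.0187
top {'fx': 576.2767319657328, 'fy': 576.2767319657328, 'cx': 314.9600611348842, 'cy': 241.31790484523088, 'extrinsics': array([[-2.61558796e-02, -9.99657771e-01,  4.59629416e-04,
         1.87922441e-03],
       [-9.97779766e-01,  2.60785654e-02, -6.12816954e-02,
         5.04524423e-01],
       [ 6.12487365e-02, -2.06148558e-03, -9.98120405e-01,
         1.52251356e+00],
       [ 0.00000000e+00,  0.00000000e+00,  0.00000000e+00,
         1.00000000e+00]])}
side {'fx': 546.8200589027568, 'fy': 546.8200589027568, 'cx': 319.31333653016895, 'cy': 246.30324140781966, 'extrinsics': array([[ 0.97736345, -0.21039408,  0.02224902, -0.49881236],
       [-0.10603485, -0.57812772, -0.80902716,  0.10831748],
       [ 0.18307731,  0.78835441, -0.58735   ,  1.25739487],
       [ 0.        ,  0.        ,  0.        ,  1.        ]])}
wrist {'fx': 415.72172189814876, 'fy': 415.72172189814876, 'cx': 315.63650367431956, 'cy': 237.67785157360092, 'extrinsics': array([[ 0.33569695,  0.9419689 , -0.0014659 , -0.62395808],
       [ 0.89468314, -0.31835771,  0.31335354, -0.04094597],
       [ 0.29470261, -0.10650335, -0.94963541,  0.38018083],
       [ 0.        ,  0.        ,  0.        ,  1.        ]])}
```

View pics/top0.png

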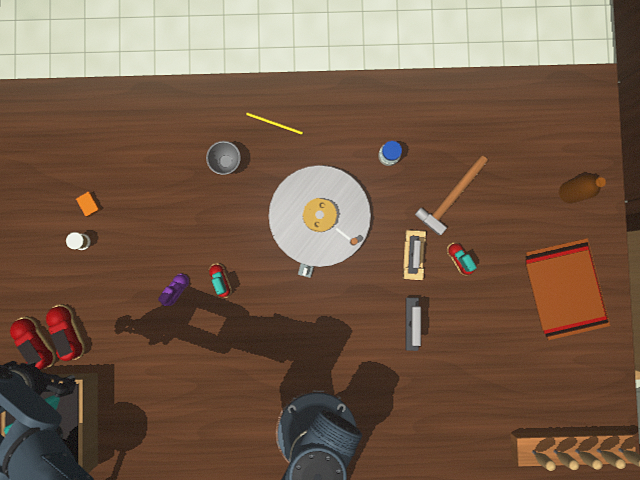

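View pics/side0.png

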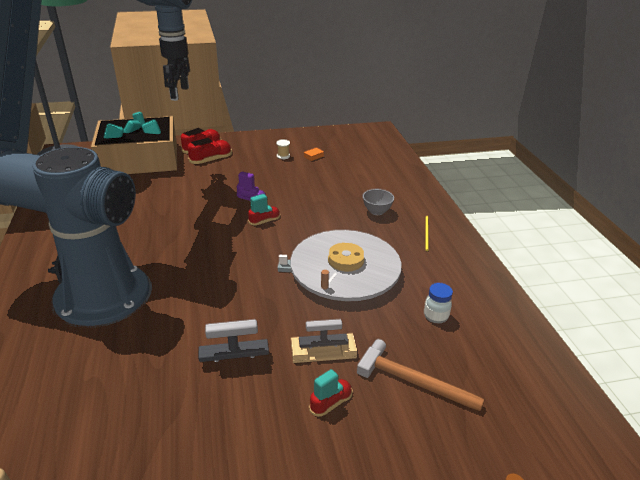

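The top view shows these candidates:
- **Spanners:** one on the wooden rest at (414,255) and a longer one at (413,323). The smaller, on the rest, is meant.
- **Shoes:** red and turquoise ones at (219,281) and (462,258). The purple one at (174,290) and the big red pair at (45,335) are look-alikes.
- **Turntable:** centre (320,216), post (355,240), mark (306,270).

I'll measure these and confirm with an enlarged crop.

```bash
cat > h.py <<'E'
import numpy as np,cv2
from station import sensors,cams,order,manip
def ray(m,u,v,z):
    E=np.asarray(m["extrinsics"]);R,t=E[:3,:3],E[:3,3];c=-R.T@t
    d=R.T@np.array([(u-m["cx"])/m["fx"],(v-m["cy"])/m["fy"],1])
    return c+d*(z-c[2])/d[2]
def blobs(img,lo,hi,roi,amin=20):
    "HSV mask blobs in roi (x0,y0,x1,y1): list of (area,cx,cy,pts)"
    h=cv2.inRange(cv2.cvtColor(img,cv2.COLOR_RGB2HSV),np.array(lo),np.array(hi))
    k=np.zeros_like(h);x0,y0,x1,y1=roi;k[y0:y1,x0:x1]=h[y0:y1,x0:x1]
    n,l,s,c=cv2.connectedComponentsWithStats(k)
    o=[(s[i,4],c[i][0],c[i][1],np.argwhere(l==i)[:,::-1]) for i in range(1,n) if s[i,4]>=amin]
    return sorted(o,key=lambda a:-a[0])
def world(m,pts,z): return np.array([ray(m,u,v,z) for u,v in pts])
def box(P):
    "centre, long-axis yaw deg, size of world pts (mm)"
    (c,s,a)=cv2.minAreaRect((P[:,:2]*1000).astype(np.float32))
    if s[0]<s[1]: a+=90;s=s[::-1]
    return np.round(c,1),round((a+90)%180-90,1),np.round(s,1)
def st():
    s=sensors.sense();from scipy.spatial.transform import Rotation as R
    r=R.from_quat(s["tool_rot"]).as_matrix()
    print("t",round(s["t"],2),"tcp",np.round(s["tcp_pos"]*1000,1),"yaw_y(close) deg",round(np.degrees(np.arctan2(r[1,1],r[0,1])),1),"tilt",np.round(r[:2,2],3),"q",np.round(s["q"],2),"F",np.round(s["force"],1),"gap",round(s["finger_gap"],3))
    return s
E
cat > m1.py <<'E'
from h import *
m=cams.camera_model("top");I=cv2.cvtColor(cv2.imread("pics/top0.png"),cv2.COLOR_BGR2RGB)
def rep(n,bs,z,k=4):
    for b in bs[:k]: print(n,b[0],np.round(b[1:3],1),box(world(m,b[3],z)))
rep("last",blobs(I,(75,80,60),(100,255,255),(110,0,640,480)),.076)
rep("ring",blobs(I,(15,100,120),(32,255,255),(290,185,350,245)),.055)
rep("post",blobs(I,(3,90,40),(18,255,255),(340,225,370,255),8),.077)
rep("plate",blobs(I,(0,0,120),(180,50,255),(255,155,385,278),200),.032)
rep("mark",blobs(I,(0,0,120),(180,40,255),(292,264,320,282),8),.036)
rep("tbar",blobs(I,(0,0,110),(180,60,255),(400,232,430,278)),.078)
rep("rest",blobs(I,(12,60,120),(30,255,255),(395,222,432,285)),.022)
rep("bigT",blobs(I,(0,0,110),(180,60,255),(400,290,430,352)),.078)
c=cv2.resize(I[185:285,270:490],None,fx=3.6,fy=3.6,interpolation=cv2.INTER_CUBIC)
w=cv2.cvtColor(cv2.imread("pics/wrist0.png"),cv2.COLOR_BGR2RGB)
c=np.vstack([c,cv2.resize(w[:, :],(320,240)) if 0 else np.zeros((0,c.shape[1],3),np.uint8)])
cv2.imwrite("pics/crop1.png",c[:,:,::-1]);print(c.shape)
st()
E
python3 m1.py
```

```text
last 235 [465.6 260.7] (array([ 442.2, -395.4]), 33.5, array([60.8, 29.7]))
last 199 [218.  283.2] (array([400.9, 239.4]), 15.7, array([54.4, 27.1]))
ring 815 [319.5 214.7] (array([571.8, -24.9]), -46.4, array([85.1, 85. ]))
post 167 [364.4 247.1] (array([ 483.4, -141.4]), -35.9, array([68.4, 33.8]))
post 38 [353.7 241. ] (array([ 498.8, -111.2]), -1.7, array([15.4, 15.4]))
plate 7181 [318.3 216.6] (array([571.9, -23.9]), 30.8, array([268.8, 268.3]))
mark 160 [306.  269.2] (array([426.9,   7.7]), 88.5, array([55.1, 34.1]))
tbar 186 [416.2 253.5] (array([ 462.6, -269.1]), -5.3, array([70. , 17.2]))
rest 559 [413.  255.4] (array([ 461.5, -272.5]), -5.2, array([130.1,  55.8]))
bigT 351 [416. 326.] (array([ 278.8, -261.9]), -2.1, array([96. , 20.3]))
(360, 792, 3)
t 0.15 tcp [209.8 588.1 205.2] yaw_y(close) deg 70.4 tilt [-0.001 -0.001] q [ 1.05  0.53  1.43 -0.    1.18 -0.18] F [ 0.4 -0.6 -0. ] gap 1.003
```

View pics/crop1.png

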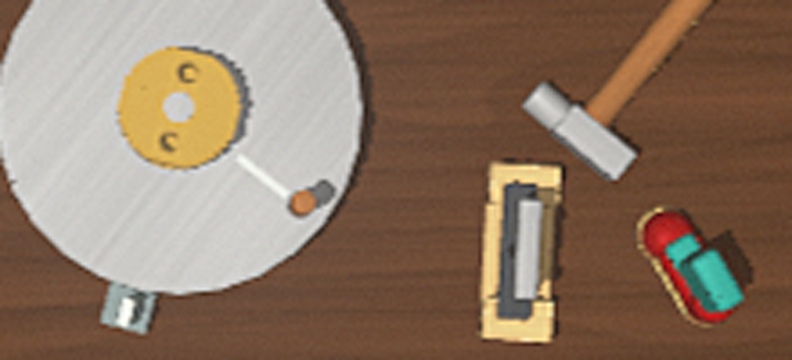

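The crop shows the smaller spanner on the yellow rest at crop (530,250), with the ring holes at crop (188,73) and (168,141). Only two correct shoes are visible so far, so I'll check the area under the arm once it moves.

move_arm:
  targets:
    - {"dx": 0.84,"dy": -1,"rz": -0.35}
    - {"dx": 0.84,"dy": -1,"rz": -0.35}
    - {"dx": 0.84,"dy": -1,"rz": -0.35}
    - {"dx": 0.84,"dy": -1,"rz": -0.35}
    - {"dx": 0.84,"dy": -1,"rz": -0.35}
    - {"dx": 0.84,"dy": -1,"rz": -0.35}
    - {"dx": 0.84,"dy": -1,"rz": -0.35}
    - {"dx": 0.84,"dy": -1,"rz": -0.35}
    - {"dx": 0.84,"dy": -1,"rz": -0.35}
    - {"dx": 0.84,"dy": -1,"rz": -0.35}
  claw: 100
  newtons: 80

```text
schema error: expected keys dx, dy, dz, rx, ry, rz
```

move_arm:
  targets:
    - {"dx": 0.24,"dy": -1,"rz": -0.2}
    - {"dx": 0.24,"dy": -1,"rz": -0.2}
    - {"dx": 0.24,"dy": -1,"rz": -0.2}
    - {"dx": 0.24,"dy": -1,"rz": -0.2}
    - {"dx": 0.24,"dy": -1,"rz": -0.2}
    - {"dx": 0.24,"dy": -1,"rz": -0.2}
    - {"dx": 0.24,"dy": -1,"rz": -0.2}
    - {"dx": 0.24,"dy": -1,"rz": -0.2}
    - {"dx": 0.24,"dy": -1,"rz": -0.2}
    - {"dx": 0.24,"dy": -1,"rz": -0.2}

```text
schema error: expected keys dx, dy, dz, rx, ry, rz
```

move_arm:
  targets:
    - {"dy": -1}
    - {"dy": -1}
    - {"dy": -1}
    - {"dy": -1}
    - {"dy": -1}
    - {"dy": -1}
    - {"dy": -1}
    - {"dy": -1}
    - {"dy": -0.5}
    - {"dy": 0}

```text
schema error: expected keys dx, dy, dz, rx, ry, rz
```

```bash
cat > m2.py <<'E'
from h import *
s=st();m=cams.camera_model("wrist");E=m["extrinsics"];print("wcam",np.round(-E[:3,:3].T@E[:3,3],3),np.round(E[2,:3],2))
w=cams.snapshot("wrist");cv2.imwrite("pics/w2.png",w[:,:,::-1])
t=cams.snapshot("top");cv2.imwrite("pics/t2.png",t[:,:,::-1])
m=cams.camera_model("top")
for b in blobs(t,(75,80,60),(100,255,255),(0,0,640,480)): print("last",b[0],np.round(b[1:3],1),box(world(m,b[3],.076)))
mt=m;print("holes",ray(mt,322.2,205.3,.055),ray(mt,316.7,224.2,.055))
cv2.imwrite("pics/c2.png",np.hstack([w[:,:,::-1],cv2.resize(t[200:480,0:160],None,fx=1,fy=1,dst=None)[:, :, ::-1] if 0 else np.zeros((480,0,3),np.uint8)]))
E
python3 m2.py
```

```text
t 0.15 tcp [209.8 588.1 205.2] yaw_y(close) deg 70.4 tilt [-0.001 -0.001] q [ 1.05  0.53  1.43 -0.    1.18 -0.18] F [ 0.4 -0.6 -0. ] gap 1.003
wcam [0.134 0.615 0.373] [ 0.29 -0.11 -0.95]
last 235 [465.6 260.7] (array([ 442.2, -395.4]), 33.5, array([60.8, 29.7]))
last 195 [217.9 283.1] (array([400.5, 239.3]), 15.7, array([53.7, 27.1]))
last 124 [ 52.7 401.1] (array([116.8, 658.9]), 49.8, array([36.1, 27.4]))
last 51 [  7.5 428.1] (array([ 52.6, 773.3]), -31.5, array([31.9, 12.2]))
holes [ 0.59563864 -0.03258339  0.055     ] [ 0.54651575 -0.0169282   0.055     ]
```

move_arm:
  targets:
    - {"dx": 0.84,"dy": -1,"dz": 0,"rx": 0,"ry": 0,"rz": -0.35}
    - {"dx": 0.84,"dy": -1,"dz": 0,"rx": 0,"ry": 0,"rz": -0.35}
    - {"dx": 0.84,"dy": -1,"dz": 0,"rx": 0,"ry": 0,"rz": -0.35}
    - {"dx": 0.84,"dy": -1,"dz": 0,"rx": 0,"ry": 0,"rz": -0.35}
    - {"dx": 0.84,"dy": -1,"dz": 0,"rx": 0,"ry": 0,"rz": -0.35}
    - {"dx": 0.84,"dy": -1,"dz": 0,"rx": 0,"ry": 0,"rz": -0.35}
    - {"dx": 0.84,"dy": -1,"dz": 0,"rx": 0,"ry": 0,"rz": -0.35}
    - {"dx": 0.84,"dy": -1,"dz": 0,"rx": 0,"ry": 0,"rz": -0.35}
    - {"dx": 0.84,"dy": -1,"dz": 0,"rx": 0,"ry": 0,"rz": -0.35}
    - {"dx": 0.84,"dy": -1,"dz": 0,"rx": 0,"ry": 0,"rz": -0.35}
  claw: 100
  newtons: 80

```text
t: 1.5
tcp_pos: [0.4206, 0.3378, 0.2059]
tool_rot: [0.887, 0.462, 0.0, -0.0]
force: [0.3, 0.2, -0.3]
finger_gap: 1.003
gripper_force: 0.0
```

move_arm:
  targets:
    - {"dx": 0.24,"dy": -1,"dz": 0,"rx": 0,"ry": 0,"rz": -0.2}
    - {"dx": 0.24,"dy": -1,"dz": 0,"rx": 0,"ry": 0,"rz": -0.2}
    - {"dx": 0.24,"dy": -1,"dz": 0,"rx": 0,"ry": 0,"rz": -0.2}
    - {"dx": 0.24,"dy": -1,"dz": 0,"rx": 0,"ry": 0,"rz": -0.2}
    - {"dx": 0.24,"dy": -1,"dz": 0,"rx": 0,"ry": 0,"rz": -0.2}
    - {"dx": 0.24,"dy": -1,"dz": 0,"rx": 0,"ry": 0,"rz": -0.2}
    - {"dx": 0.24,"dy": -1,"dz": 0,"rx": 0,"ry": 0,"rz": -0.2}
    - {"dx": 0.24,"dy": -1,"dz": 0,"rx": 0,"ry": 0,"rz": -0.2}
    - {"dx": 0.24,"dy": -1,"dz": 0,"rx": 0,"ry": 0,"rz": -0.2}
    - {"dx": 0.24,"dy": -1,"dz": 0,"rx": 0,"ry": 0,"rz": -0.2}

```text
t: 2.75
tcp_pos: [0.4802, 0.0878, 0.206]
tool_rot: [0.999, -0.042, 0.0, -0.0]
force: [0.5, -0.2, 0.1]
finger_gap: 1.003
gripper_force: 0.0
```

move_arm:
  targets:
    - {"dx": 0,"dy": -1,"dz": 0,"rx": 0,"ry": 0,"rz": 0}
    - {"dx": 0,"dy": -1,"dz": 0,"rx": 0,"ry": 0,"rz": 0}
    - {"dx": 0,"dy": -1,"dz": 0,"rx": 0,"ry": 0,"rz": 0}
    - {"dx": 0,"dy": -1,"dz": 0,"rx": 0,"ry": 0,"rz": 0}
    - {"dx": 0,"dy": -1,"dz": 0,"rx": 0,"ry": 0,"rz": 0}
    - {"dx": 0,"dy": -1,"dz": 0,"rx": 0,"ry": 0,"rz": 0}
    - {"dx": 0,"dy": -1,"dz": 0,"rx": 0,"ry": 0,"rz": 0}
    - {"dx": 0,"dy": -1,"dz": 0,"rx": 0,"ry": 0,"rz": 0}
    - {"dx": 0,"dy": -0.5,"dz": 0,"rx": 0,"ry": 0,"rz": 0}
    - {"dx": 0,"dy": 0,"dz": 0,"rx": 0,"ry": 0,"rz": 0}

```text
t: 4.0
tcp_pos: [0.48, -0.1243, 0.2059]
tool_rot: [0.999, -0.041, -0.0, -0.0]
force: [0.4, -0.4, 0.1]
finger_gap: 1.006
gripper_force: 0.0
```

```bash
python3 m2.py
```

```text
t 4.0 tcp [ 480.  -124.3  205.9] yaw_y(close) deg -94.7 tilt [0. 0.] q [-0.48  0.35  1.75  0.    1.04  1.17] F [ 0.4 -0.4  0.1] gap 1.006
wcam [ 0.56  -0.131  0.374] [-0.31  0.03 -0.95]
last 531 [ 28.1 429.2] (array([ 48.6, 722. ]), 75.8, array([117. ,  55.7]))
last 389 [ 47.6 407.2] (array([ 99.8, 669.2]), -64.9, array([66.1, 48.4]))
last 253 [ 53.1 454.2] (array([-16. , 657.3]), -1.5, array([54. , 37.9]))
last 227 [465.7 260.6] (array([ 442.2, -395.4]), 31.6, array([60.5, 29.3]))
last 198 [218.  283.2] (array([400.5, 239.3]), 15.7, array([53.7, 27.1]))
holes [ 0.59563864 -0.03258339  0.055     ] [ 0.54651575 -0.0169282   0.055     ]
```

move_arm:
  targets:
    - {"dx": -0.1,"dy": -0.83,"dz": 0,"rx": 0,"ry": 0,"rz": 0}
    - {"dx": -0.1,"dy": -0.83,"dz": 0,"rx": 0,"ry": 0,"rz": 0}
    - {"dx": -0.1,"dy": -0.83,"dz": 0,"rx": 0,"ry": 0,"rz": 0}
    - {"dx": -0.1,"dy": -0.83,"dz": 0,"rx": 0,"ry": 0,"rz": 0}
    - {"dx": -0.1,"dy": -0.83,"dz": 0,"rx": 0,"ry": 0,"rz": 0}
    - {"dx": -0.1,"dy": -0.83,"dz": 0,"rx": 0,"ry": 0,"rz": 0}
    - {"dx": -0.1,"dy": -0.83,"dz": 0,"rx": 0,"ry": 0,"rz": -0.015}
    - {"dx": 0,"dy": 0,"dz": -0.5,"rx": 0,"ry": 0,"rz": 0}
    - {"dx": 0,"dy": 0,"dz": -0.5,"rx": 0,"ry": 0,"rz": 0}
    - {"dx": 0,"dy": 0,"dz": 0,"rx": 0,"ry": 0,"rz": 0}

```text
t: 5.35
tcp_pos: [0.4614, -0.2674, 0.1791]
tool_rot: [0.999, -0.044, -0.002, -0.002]
force: [-0.4, 0.9, -0.4]
finger_gap: 1.003
gripper_force: 0.0
```

```bash
cat > m3.py <<'E'
from h import *
s=st();m=cams.camera_model("wrist")
w=cams.snapshot("wrist");t=cams.snapshot("top")
for z,n in((.078,"tbar"),): 
  for b in blobs(w,(0,0,110),(180,60,255),(0,0,640,480),600)[:4]: print(n,b[0],np.round(b[1:3]),box(world(m,b[3],z)))
for b in blobs(w,(12,60,120),(30,255,255),(0,0,640,480),600)[:4]: print("rest",b[0],np.round(b[1:3]),box(world(m,b[3],.022)))
k=np.hstack([cv2.resize(w,(533,400)),cv2.resize(t[310:480,0:113],(266,400))]);cv2.imwrite("pics/c3.png",k[:,:,::-1])
E
python3 m3.py
```

```text
t 5.35 tcp [ 461.4 -267.4  179.1] yaw_y(close) deg -95.1 tilt [-0.003  0.003] q [-0.74  0.44  1.69  0.    1.02  0.92] F [-0.4  0.9 -0.4] gap 1.003
tbar 31612 [ 68. 122.] (array([ 517. , -114.9]), -18.6, array([200.8,  90.9]))
tbar 4230 [371.  80.] (array([ 548.6, -309.6]), 49.1, array([72.2, 22.5]))
tbar 2071 [315. 223.] (array([ 461.7, -266.4]), -4.9, array([69.6, 14.7]))
tbar 2026 [223. 396.] (array([ 327.7, -196.4]), -4.3, array([81.2, 49.5]))
rest 4367 [324. 172.] (array([ 478.1, -271.8]), -6.1, array([98.9, 50.2]))
rest 2099 [417.  27.] (array([ 582.9, -348.7]), -49.8, array([65.3, 24.2]))
rest 1254 [324. 266.] (array([ 410. , -267.6]), 85.0, array([52. , 31.7]))
rest 643 [235.  27.] (array([ 592.8, -228.3]), -89.1, array([84.4, 14.3]))
```

View pics/c3.png

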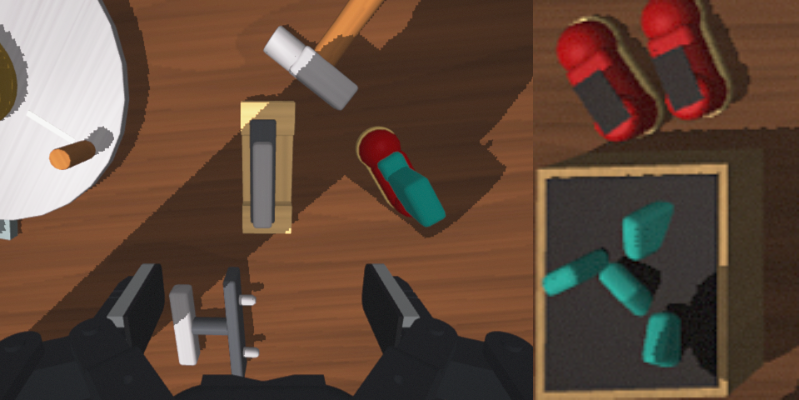

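The wrist view shows the smaller spanner on its rest at (262,175), with the shoe to the right at (400,180). The crate on the left holds bare lasts only and the big red shoes have none, so just two shoes are present. I'm going down to grasp the T-bar.

move_arm:
  targets:
    - {"dx": 0,"dy": -0.03,"dz": -0.73,"rx": 0,"ry": 0,"rz": 0}
    - {"dx": 0,"dy": 0,"dz": -0.73,"rx": 0,"ry": 0,"rz": 0}
    - {"dx": 0,"dy": 0,"dz": -0.73,"rx": 0,"ry": 0,"rz": 0}
    - {"dx": 0,"dy": 0,"dz": -0.73,"rx": 0,"ry": 0,"rz": 0}
    - {"dx": 0,"dy": 0,"dz": -0.73,"rx": 0,"ry": 0,"rz": 0}
    - {"dx": 0,"dy": 0,"dz": -0.73,"rx": 0,"ry": 0,"rz": 0}
    - {"dx": 0,"dy": 0,"dz": -0.5,"rx": 0,"ry": 0,"rz": 0}
    - {"dx": 0,"dy": 0,"dz": -0.23,"rx": 0,"ry": 0,"rz": 0}
    - {"dx": 0,"dy": 0,"dz": 0,"rx": 0,"ry": 0,"rz": 0}
    - {"dx": 0,"dy": 0,"dz": 0,"rx": 0,"ry": 0,"rz": 0}

```text
t: 6.7
tcp_pos: [0.4629, -0.2702, 0.0537]
tool_rot: [0.999, -0.044, 0.0, 0.0]
force: [-1.1, 0.1, 0.2]
finger_gap: 0.996
gripper_force: 0.0
```

move_arm:
  targets:
    - {"dx": 0,"dy": 0,"dz": 0,"rx": 0,"ry": 0,"rz": 0}
    - {"dx": 0,"dy": 0,"dz": 0,"rx": 0,"ry": 0,"rz": 0}
    - {"dx": 0,"dy": 0,"dz": 0,"rx": 0,"ry": 0,"rz": 0}
    - {"dx": 0,"dy": 0,"dz": 0,"rx": 0,"ry": 0,"rz": 0}
    - {"dx": 0,"dy": 0,"dz": 0,"rx": 0,"ry": 0,"rz": 0}
    - {"dx": 0,"dy": 0,"dz": 0,"rx": 0,"ry": 0,"rz": 0}
    - {"dx": 0,"dy": 0,"dz": 0,"rx": 0,"ry": 0,"rz": 0}
    - {"dx": 0,"dy": 0,"dz": 0,"rx": 0,"ry": 0,"rz": 0}
    - {"dx": 0,"dy": 0,"dz": 0,"rx": 0,"ry": 0,"rz": 0}
    - {"dx": 0,"dy": 0,"dz": 0,"rx": 0,"ry": 0,"rz": 0}
  claw: 0
  newtons: 80

```text
t: 7.95
tcp_pos: [0.4626, -0.2699, 0.0532]
tool_rot: [0.999, -0.044, 0.0, 0.0]
force: [0.3, 0.3, -0.2]
finger_gap: -0.002
gripper_force: 0.0
```

```bash
python3 - <<'E'
from h import *
st()
w=cams.snapshot("wrist");s=cams.snapshot("side")
k=np.hstack([cv2.resize(w,(440,330)),cv2.resize(s[250:430,180:376],(359,330))]);cv2.imwrite("pics/c4.png",k[:,:,::-1])
E
```

```text
t 7.95 tcp [ 462.6 -269.9   53.2] yaw_y(close) deg -95.1 tilt [ 0. -0.] q [-0.74  0.64  1.78 -0.    0.72  0.92] F [ 0.3  0.3 -0.2] gap -0.002
```

View pics/c4.png

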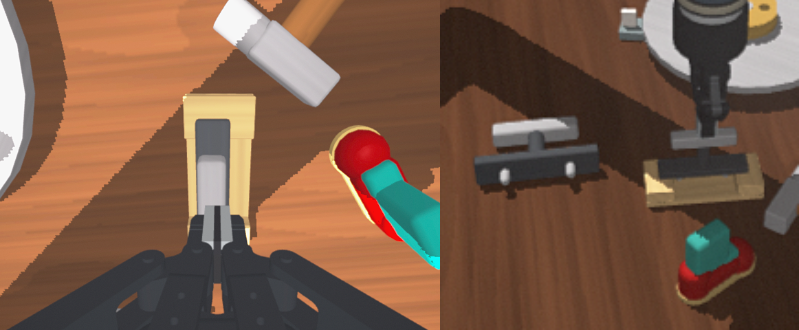

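The gap reads shut with no force, so the fingers look like they missed the bar. I'll zoom in.

```bash
python3 - <<'E'
from h import *
w=cams.snapshot("wrist");s=cams.snapshot("side");t=cams.snapshot("top")
m=cams.camera_model("top")
for b in blobs(t,(0,0,110),(180,60,255),(400,232,430,278))[:2]: print(b[0],box(world(m,b[3],.078)))
k=np.hstack([cv2.resize(w[180:430,220:420],(480,600),interpolation=cv2.INTER_CUBIC),cv2.resize(s[300:380,280:324],(320,600),interpolation=cv2.INTER_CUBIC)]);cv2.imwrite("pics/c5.png",k[:,:,::-1])
ms=cams.camera_model("side");E=ms["extrinsics"]
for p in ([.4626,-.2699,.0532],[.4626,-.2699,.078],[.462,-.268,.062]):
  c=E[:3,:3]@p+E[:3,3];print(c[:2]/c[2]*ms["fx"]+[ms["cx"],ms["cy"]])
E
```

```text
[324.93310118 332.0874429 ]
[325.28712282 323.11484919]
[324.55756106 328.30908099]
```

View pics/c5.png

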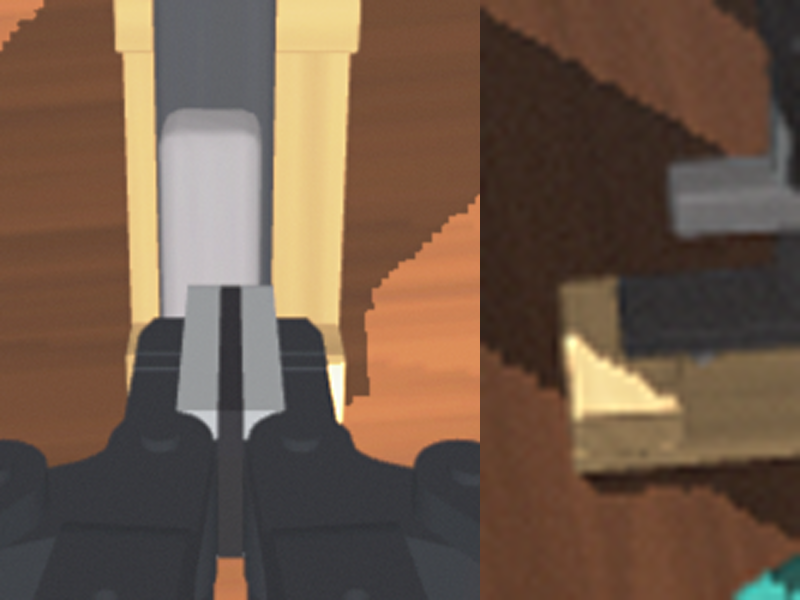

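```bash
python3 - <<'E'
from h import *
ms=cams.camera_model("wrist");E=ms["extrinsics"];print(-E[:3,:3].T@E[:3,3])
for p in ([.4626,-.2699,.0532],[.4626,-.2699,.072],[.498,-.272,.078],[.428,-.266,.078],[.462,-.269,.078]):
  c=E[:3,:3]@p+E[:3,3];print(p,c[:2]/c[2]*ms["fx"]+[ms["cx"],ms["cy"]])
s=cams.snapshot("side");k=cv2.resize(s[290:370,280:380],(800,640),interpolation=cv2.INTER_CUBIC)[:600];cv2.imwrite("pics/c6.png",k[:,:,::-1])
E
```

```text
[ 0.54267658 -0.27717989  0.22105699]
[0.4626, -0.2699, 0.0532] [315.36716767 291.40003388]
[0.4626, -0.2699, 0.072] [315.32089707 311.81915905]
[0.498, -0.272, 0.078] [312.41408257 231.97951166]
[0.428, -0.266, 0.078] [313.31767047 394.0647483 ]
[0.462, -0.269, 0.078] [313.12964019 320.83961885]
```

View pics/c6.png

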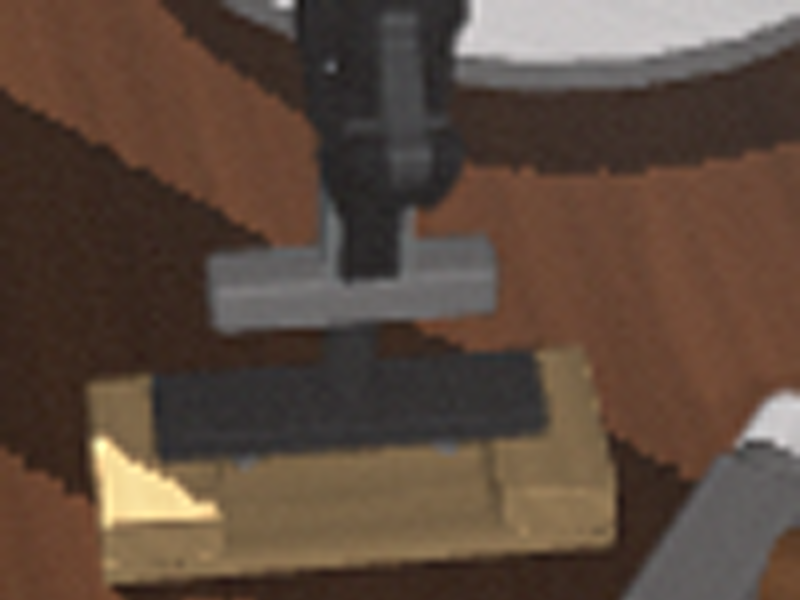

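The side zoom shows the closed fingertips at crop (370,280), on the bar's top face. The real tips are therefore about 24 mm above the reported TCP, while the wrist camera model fits. I'll open, go 24 mm lower and close again.

move_arm:
  targets:
    - {"dx": 0,"dy": 0,"dz": 0.2,"rx": 0,"ry": 0,"rz": 0}
    - {"dx": 0,"dy": 0,"dz": 0,"rx": 0,"ry": 0,"rz": 0}
    - {"dx": 0,"dy": 0,"dz": 0,"rx": 0,"ry": 0,"rz": 0}
    - {"dx": 0,"dy": 0,"dz": 0,"rx": 0,"ry": 0,"rz": 0}
    - {"dx": 0,"dy": 0,"dz": 0,"rx": 0,"ry": 0,"rz": 0}
    - {"dx": 0,"dy": 0,"dz": -0.3,"rx": 0,"ry": 0,"rz": 0}
    - {"dx": 0,"dy": 0,"dz": -0.3,"rx": 0,"ry": 0,"rz": 0}
    - {"dx": 0,"dy": 0,"dz": -0.3,"rx": 0,"ry": 0,"rz": 0}
    - {"dx": 0,"dy": 0,"dz": -0.26,"rx": 0,"ry": 0,"rz": 0}
    - {"dx": 0,"dy": 0,"dz": 0,"rx": 0,"ry": 0,"rz": 0}
  claw: 70

```text
t: 9.5
tcp_pos: [0.4621, -0.2695, 0.0284]
tool_rot: [0.999, -0.044, -0.001, -0.0]
force: [-0.3, -0.3, -0.5]
finger_gap: 0.701
gripper_force: 0.0
```

move_arm:
  targets:
    - {"dx": 0,"dy": 0,"dz": 0,"rx": 0,"ry": 0,"rz": 0}
    - {"dx": 0,"dy": 0,"dz": 0,"rx": 0,"ry": 0,"rz": 0}
    - {"dx": 0,"dy": 0,"dz": 0,"rx": 0,"ry": 0,"rz": 0}
    - {"dx": 0,"dy": 0,"dz": 0,"rx": 0,"ry": 0,"rz": 0}
    - {"dx": 0,"dy": 0,"dz": 0,"rx": 0,"ry": 0,"rz": 0}
    - {"dx": 0,"dy": 0,"dz": 0,"rx": 0,"ry": 0,"rz": 0}
    - {"dx": 0,"dy": 0,"dz": 0,"rx": 0,"ry": 0,"rz": 0}
    - {"dx": 0,"dy": 0,"dz": 0,"rx": 0,"ry": 0,"rz": 0}
    - {"dx": 0,"dy": 0,"dz": 0,"rx": 0,"ry": 0,"rz": 0}
    - {"dx": 0,"dy": 0,"dz": 0,"rx": 0,"ry": 0,"rz": 0}
  claw: 0
  newtons: 60

```text
t: 10.75
tcp_pos: [0.4626, -0.2699, 0.0294]
tool_rot: [0.999, -0.044, 0.0, 0.0]
force: [-1.1, 1.1, 4.9]
finger_gap: 0.173
gripper_force: 61.9
```

move_arm:
  targets:
    - {"dx": 0,"dy": 0,"dz": 0,"rx": 0,"ry": 0,"rz": 0}
    - {"dx": 0,"dy": 0,"dz": 0.2,"rx": 0,"ry": 0,"rz": 0}
    - {"dx": 0,"dy": 0,"dz": 0.4,"rx": 0,"ry": 0,"rz": 0}
    - {"dx": 0,"dy": 0,"dz": 0.6,"rx": 0,"ry": 0,"rz": 0}
    - {"dx": 0,"dy": 0,"dz": 0.7,"rx": 0,"ry": 0,"rz": 0}
    - {"dx": 0,"dy": 0,"dz": 0.7,"rx": 0,"ry": 0,"rz": 0}
    - {"dx": 0,"dy": 0,"dz": 0.6,"rx": 0,"ry": 0,"rz": 0}
    - {"dx": 0,"dy": 0,"dz": 0.2,"rx": 0,"ry": 0,"rz": 0}
    - {"dx": 0,"dy": 0,"dz": 0,"rx": 0,"ry": 0,"rz": 0}
    - {"dx": 0,"dy": 0,"dz": 0,"rx": 0,"ry": 0,"rz": 0}
  newtons: 100

```text
t: 12.0
tcp_pos: [0.4621, -0.2695, 0.1136]
tool_rot: [0.999, -0.044, -0.001, -0.0]
force: [0.5, 0.8, -3.0]
finger_gap: 0.17
gripper_force: 97.7
```

move_arm:
  targets:
    - {"dx": 0.3,"dy": 0.7,"dz": 0,"rx": 0,"ry": 0,"rz": -0.05}
    - {"dx": 0.45,"dy": 1,"dz": 0,"rx": 0,"ry": 0,"rz": -0.05}
    - {"dx": 0.45,"dy": 1,"dz": 0,"rx": 0,"ry": 0,"rz": -0.05}
    - {"dx": 0.45,"dy": 1,"dz": 0,"rx": 0,"ry": 0,"rz": -0.05}
    - {"dx": 0.45,"dy": 1,"dz": 0,"rx": 0,"ry": 0,"rz": -0.05}
    - {"dx": 0.45,"dy": 1,"dz": 0,"rx": 0,"ry": 0,"rz": -0.05}
    - {"dx": 0.45,"dy": 1,"dz": 0,"rx": 0,"ry": 0,"rz": -0.05}
    - {"dx": 0.45,"dy": 1,"dz": 0,"rx": 0,"ry": 0,"rz": -0.05}
    - {"dx": 0.45,"dy": 1,"dz": 0,"rx": 0,"ry": 0,"rz": -0.02}
    - {"dx": 0.3,"dy": 0.7,"dz": 0,"rx": 0,"ry": 0,"rz": 0}

```text
t: 13.25
tcp_pos: [0.5674, -0.0337, 0.1133]
tool_rot: [0.988, -0.153, -0.001, -0.0]
force: [0.9, 0.6, -2.3]
finger_gap: 0.163
gripper_force: 97.7
```

move_arm:
  targets:
    - {"dx": 0.16,"dy": 0.41,"dz": 0,"rx": 0,"ry": 0,"rz": 0}
    - {"dx": 0,"dy": 0,"dz": 0,"rx": 0,"ry": 0,"rz": 0}
    - {"dx": 0,"dy": 0,"dz": 0,"rx": 0,"ry": 0,"rz": 0}
    - {"dx": 0,"dy": 0,"dz": 0,"rx": 0,"ry": 0,"rz": 0}
    - {"dx": 0,"dy": 0,"dz": 0,"rx": 0,"ry": 0,"rz": 0}
    - {"dx": 0,"dy": 0,"dz": 0,"rx": 0,"ry": 0,"rz": 0}
    - {"dx": 0,"dy": 0,"dz": 0,"rx": 0,"ry": 0,"rz": 0}
    - {"dx": 0,"dy": 0,"dz": 0,"rx": 0,"ry": 0,"rz": 0}
    - {"dx": 0,"dy": 0,"dz": 0,"rx": 0,"ry": 0,"rz": 0}
    - {"dx": 0,"dy": 0,"dz": 0,"rx": 0,"ry": 0,"rz": 0}

```text
t: 14.5
tcp_pos: [0.5715, -0.0246, 0.1142]
tool_rot: [0.988, -0.154, 0.0, 0.0]
force: [-0.1, -0.6, -2.5]
finger_gap: 0.168
gripper_force: 97.7
```

```bash
python3 - <<'E'
from h import *
s=st();w=cams.snapshot("wrist");d=cams.snapshot("side")
m=cams.camera_model("wrist");z=s["tcp_pos"][2]-.0294+.078
for b in blobs(w,(0,0,110),(180,60,255),(200,150,440,480),400)[:4]: print("bar",b[0],np.round(b[1:3]),box(world(m,b[3],z)))
for b in blobs(w,(15,100,100),(32,255,255),(0,0,640,480),400)[:3]: print("ring",b[0],np.round(b[1:3]),box(world(m,b[3],.055)))
k=np.hstack([cv2.resize(w,(440,330)),cv2.resize(d[150:330,250:446],(359,330))]);cv2.imwrite("pics/c7.png",k[:,:,::-1])
E
```

```text
t 14.5 tcp [571.5 -24.6 114.2] yaw_y(close) deg -107.7 tilt [ 0. -0.] q [-0.24  0.58  1.65 -0.    0.91  1.64] F [-0.1 -0.6 -2.5] gap 0.168
bar 12003 [231. 249.] (array([605.4, -17.3]), -22.6, array([77.6, 37. ]))
bar 9569 [408. 274.] (array([590.4, -60.9]), -34.8, array([66.8, 25.4]))
bar 3211 [316. 404.] (array([552.7, -18.3]), -16.8, array([36.6, 15. ]))
ring 9220 [308. 242.] (array([573.4, -21.8]), 74.0, array([86.4, 79.4]))
```

View pics/c7.png

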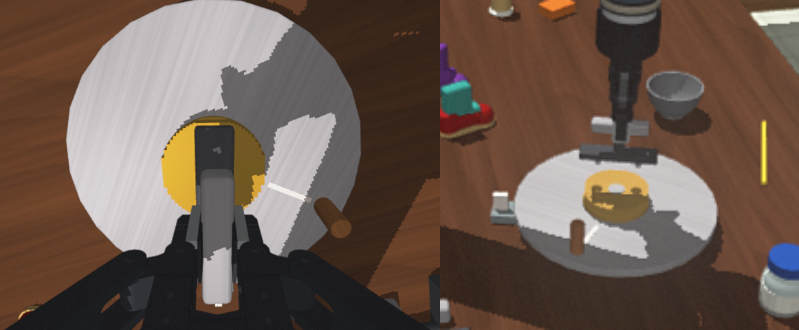

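The wrist view shows the spanner held square over the ring, with the bar spanning crop rows 168 to 303. I'll check its centre along x.

```bash
python3 - <<'E'
from h import *
m=cams.camera_model("wrist");w=cams.snapshot("wrist")
g=cv2.cvtColor(w,cv2.COLOR_RGB2GRAY).astype(int)
print([(r,g[r,305:325].mean().astype(int)) for r in list(range(236,256,2))+list(range(428,456,2))])
for r in (245,441): print(r,ray(m,311 if r<300 else 316,r,.1628))
# head far top corner row ~ 125*1.4545
print("head far end",ray(m,311,125*1.4545,.1628-.046))
E
```

```text
[(236, np.int64(49)), (238, np.int64(48)), (240, np.int64(49)), (242, np.int64(48)), (244, np.int64(48)), (246, np.int64(69)), (248, np.int64(73)), (250, np.int64(73)), (252, np.int64(75)), (254, np.int64(76)), (428, np.int64(185)), (430, np.int64(185)), (432, np.int64(184)), (434, np.int64(184)), (436, np.int64(184)), (438, np.int64(184)), (440, np.int64(173)), (442, np.int64(168)), (444, np.int64(156)), (446, np.int64(85)), (448, np.int64(68)), (450, np.int64(70)), (452, np.int64(70)), (454, np.int64(70))]
245 [ 0.60896272 -0.03517894  0.1628    ]
441 [ 0.53728341 -0.01397196  0.1628    ]
head far end [ 0.61935683 -0.0379939   0.1168    ]
```

move_arm:
  targets:
    - {"dx": 0,"dy": 0,"dz": -0.5,"rx": 0,"ry": 0,"rz": 0}
    - {"dx": 0,"dy": 0,"dz": -0.5,"rx": 0,"ry": 0,"rz": 0}
    - {"dx": 0,"dy": 0,"dz": -0.4,"rx": 0,"ry": 0,"rz": 0}
    - {"dx": 0,"dy": 0,"dz": -0.12,"rx": 0,"ry": 0,"rz": 0}
    - {"dx": 0,"dy": 0,"dz": -0.12,"rx": 0,"ry": 0,"rz": 0}
    - {"dx": 0,"dy": 0,"dz": -0.12,"rx": 0,"ry": 0,"rz": 0}
    - {"dx": 0,"dy": 0,"dz": 0,"rx": 0,"ry": 0,"rz": 0}
    - {"dx": 0,"dy": 0,"dz": 0,"rx": 0,"ry": 0,"rz": 0}
    - {"dx": 0,"dy": 0,"dz": 0,"rx": 0,"ry": 0,"rz": 0}
    - {"dx": 0,"dy": 0,"dz": 0,"rx": 0,"ry": 0,"rz": 0}

```text
t: 15.9
tcp_pos: [0.5716, -0.0246, 0.0703]
tool_rot: [0.988, -0.154, 0.0, 0.0]
force: [0.6, 0.4, -3.2]
finger_gap: 0.166
gripper_force: 97.8
```

move_arm:
  targets:
    - {"dx": 0,"dy": 0,"dz": -0.1,"rx": 0,"ry": 0,"rz": 0}
    - {"dx": 0,"dy": 0,"dz": -0.1,"rx": 0,"ry": 0,"rz": 0}
    - {"dx": 0,"dy": 0,"dz": -0.08,"rx": 0,"ry": 0,"rz": 0}
    - {"dx": 0,"dy": 0,"dz": -0.02,"rx": 0,"ry": 0,"rz": 0}
    - {"dx": 0,"dy": 0,"dz": 0,"rx": 0,"ry": 0,"rz": 0}
    - {"dx": 0,"dy": 0,"dz": 0,"rx": 0,"ry": 0,"rz": 0}
    - {"dx": 0,"dy": 0,"dz": 0,"rx": 0,"ry": 0,"rz": 0}
    - {"dx": 0,"dy": 0,"dz": 0,"rx": 0,"ry": 0,"rz": 0}
    - {"dx": 0,"dy": 0,"dz": 0,"rx": 0,"ry": 0,"rz": 0}
    - {"dx": 0,"dy": 0,"dz": 0,"rx": 0,"ry": 0,"rz": 0}

```text
t: 17.15
tcp_pos: [0.5715, -0.0246, 0.0626]
tool_rot: [0.988, -0.154, -0.0, -0.0]
force: [-0.1, -0.1, -2.7]
finger_gap: 0.164
gripper_force: 98.0
```

move_arm:
  targets:
    - {"dx": 0,"dy": 0,"dz": -0.04,"rx": 0,"ry": 0,"rz": 0.1}
    - {"dx": 0,"dy": 0,"dz": 0,"rx": 0,"ry": 0,"rz": 0.2}
    - {"dx": 0,"dy": 0,"dz": 0,"rx": 0,"ry": 0,"rz": 0.25}
    - {"dx": 0,"dy": 0,"dz": 0,"rx": 0,"ry": 0,"rz": 0.25}
    - {"dx": 0,"dy": 0,"dz": 0,"rx": 0,"ry": 0,"rz": 0.25}
    - {"dx": 0,"dy": 0,"dz": 0,"rx": 0,"ry": 0,"rz": 0.25}
    - {"dx": 0,"dy": 0,"dz": 0,"rx": 0,"ry": 0,"rz": 0.25}
    - {"dx": 0,"dy": 0,"dz": 0,"rx": 0,"ry": 0,"rz": 0.25}
    - {"dx": 0,"dy": 0,"dz": 0,"rx": 0,"ry": 0,"rz": 0.2}
    - {"dx": 0,"dy": 0,"dz": 0,"rx": 0,"ry": 0,"rz": 0}

```text
t: 18.4
tcp_pos: [0.5734, -0.0225, 0.0628]
tool_rot: [0.933, 0.36, 0.003, -0.001]
force: [2.5, 7.2, 2.4]
finger_gap: 0.166
gripper_force: 98.8
```

move_arm:
  targets:
    - {"dx": 0,"dy": 0,"dz": 0,"rx": 0,"ry": 0,"rz": 0.2}
    - {"dx": 0,"dy": 0,"dz": 0,"rx": 0,"ry": 0,"rz": 0.2}
    - {"dx": 0,"dy": 0,"dz": 0,"rx": 0,"ry": 0,"rz": 0.2}
    - {"dx": 0,"dy": 0,"dz": 0,"rx": 0,"ry": 0,"rz": 0.1}
    - {"dx": 0,"dy": 0,"dz": 0,"rx": 0,"ry": 0,"rz": 0}
    - {"dx": 0,"dy": 0,"dz": 0,"rx": 0,"ry": 0,"rz": 0}
    - {"dx": 0,"dy": 0,"dz": 0,"rx": 0,"ry": 0,"rz": 0}
    - {"dx": 0,"dy": 0,"dz": 0,"rx": 0,"ry": 0,"rz": 0}
    - {"dx": 0,"dy": 0,"dz": 0,"rx": 0,"ry": 0,"rz": 0}
    - {"dx": 0,"dy": 0,"dz": 0,"rx": 0,"ry": 0,"rz": 0}

```text
t: 19.65
tcp_pos: [0.5734, -0.0217, 0.0629]
tool_rot: [0.852, 0.524, 0.003, -0.001]
force: [2.0, 10.4, 1.8]
finger_gap: 0.163
gripper_force: 98.7
```

```bash
python3 - <<'E'
from h import *
s=st();print(s["ft_torque"]);m=cams.camera_model("side");d=cams.snapshot("side");t=cams.snapshot("top");mt=cams.camera_model("top")
for b in blobs(t,(3,90,40),(18,255,255),(340,225,362,255),8)[:2]: print("post",b[0],b[1:3],box(world(mt,b[3],.077)))
k=cv2.resize(d[190:310,260:420],(800,600),interpolation=cv2.INTER_CUBIC);cv2.imwrite("pics/c8.png",k[:,:,::-1])
E
```

```text
t 19.65 tcp [573.4 -21.7  62.9] yaw_y(close) deg -26.9 tilt [0.004 0.004] q [-0.24  0.66  1.68  0.01  0.8   0.23] F [ 2.  10.4  1.8] gap 0.163
[ 1.67886012 -0.43529171 -0.10093316]
post 44 (np.float64(358.34090909090907), np.float64(251.22727272727272)) (array([ 471.6, -123.8]), -43.2, array([30.9, 15.3]))
post 35 (np.float64(353.6), np.float64(241.0)) (array([ 498.9, -109.9]), -46.6, array([16.4, 12.7]))
```

View pics/c8.png

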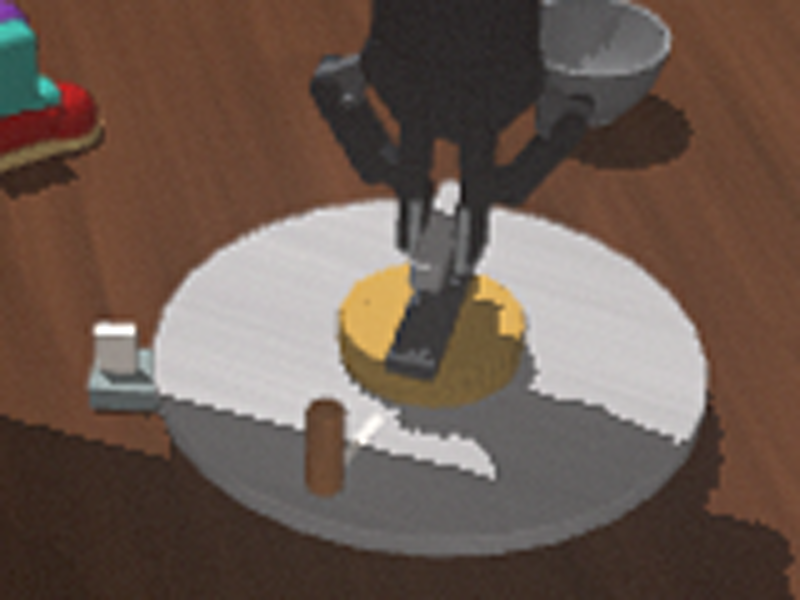

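The spanner is seated and turned about 80°, and the post at (353.6,241) hasn't moved. I'll ease the side load, release the spanner in the ring and lift off.

move_arm:
  targets:
    - {"dx": 0.06,"dy": 0.1,"dz": 0,"rx": 0,"ry": 0,"rz": 0}
    - {"dx": 0,"dy": 0,"dz": 0,"rx": 0,"ry": 0,"rz": 0}
    - {"dx": 0,"dy": 0,"dz": 0,"rx": 0,"ry": 0,"rz": 0}
    - {"dx": 0,"dy": 0,"dz": 0,"rx": 0,"ry": 0,"rz": 0}
    - {"dx": 0,"dy": 0,"dz": 0,"rx": 0,"ry": 0,"rz": 0}
    - {"dx": 0,"dy": 0,"dz": 0,"rx": 0,"ry": 0,"rz": 0}
    - {"dx": 0,"dy": 0,"dz": 0,"rx": 0,"ry": 0,"rz": 0}
    - {"dx": 0,"dy": 0,"dz": 0,"rx": 0,"ry": 0,"rz": 0}
    - {"dx": 0,"dy": 0,"dz": 0,"rx": 0,"ry": 0,"rz": 0}
    - {"dx": 0,"dy": 0,"dz": 0,"rx": 0,"ry": 0,"rz": 0}

```text
t: 21.0
tcp_pos: [0.5736, -0.0212, 0.0626]
tool_rot: [0.852, 0.524, 0.001, -0.0]
force: [-0.5, 5.3, 5.7]
finger_gap: 0.162
gripper_force: 99.1
```

move_arm:
  targets:
    - {"dx": 0,"dy": 0,"dz": 0,"rx": 0,"ry": 0,"rz": 0}
    - {"dx": 0,"dy": 0,"dz": 0,"rx": 0,"ry": 0,"rz": 0}
    - {"dx": 0,"dy": 0,"dz": 0,"rx": 0,"ry": 0,"rz": 0}
    - {"dx": 0,"dy": 0,"dz": 0,"rx": 0,"ry": 0,"rz": 0}
    - {"dx": 0,"dy": 0,"dz": 0,"rx": 0,"ry": 0,"rz": 0}
    - {"dx": 0,"dy": 0,"dz": 0.3,"rx": 0,"ry": 0,"rz": 0}
    - {"dx": 0,"dy": 0,"dz": 0.7,"rx": 0,"ry": 0,"rz": 0}
    - {"dx": 0,"dy": 0,"dz": 0.8,"rx": 0,"ry": 0,"rz": 0}
    - {"dx": 0,"dy": 0,"dz": 0.8,"rx": 0,"ry": 0,"rz": 0}
    - {"dx": 0,"dy": 0,"dz": 0.6,"rx": 0,"ry": 0,"rz": 0}
  claw: 60

```text
t: 22.25
tcp_pos: [0.5737, -0.0222, 0.1439]
tool_rot: [0.851, 0.525, 0.001, 0.001]
force: [0.5, 0.3, 0.2]
finger_gap: 0.6
gripper_force: 0.0
```

```bash
cat > m4.py <<'E'
from h import *
s=st();m=cams.camera_model("top");t=cams.snapshot("top");w=cams.snapshot("wrist")
c=np.array([.5725,-.0235])
cv2.imwrite("pics/t4.png",t[:,:,::-1]);cv2.imwrite("pics/w4.png",w[:,:,::-1])
mw=cams.camera_model("wrist")
for n,I,mm,roi in(("top",t,m,(330,225,362,255)),("wrist",w,mw,(0,0,640,480))):
  for b in blobs(I,(3,90,40),(18,255,255),roi,8)[:5]: print(n,"post",b[0],np.round(b[1:3]),box(world(mm,b[3],.077)))
for b in blobs(t,(0,0,215),(180,30,255),(295,262,320,282),3)[:3]: 
  P=ray(m,b[1],b[2],.036);print("mark",b[0],np.round(b[1:3],1),P,np.degrees(np.arctan2(P[1]-c[1],P[0]-c[0])),np.hypot(*(P[:2]-c)))
E
python3 m4.py
```

```text
t 22.25 tcp [573.7 -22.2 143.9] yaw_y(close) deg -26.7 tilt [ 0.002 -0.001] q [-0.23  0.54  1.63 -0.    0.98  0.23] F [0.5 0.3 0.2] gap 0.6
top post 38 [359. 251.] (array([ 476.8, -119.5]), -1.8, array([23.1, 17.9]))
top post 35 [354. 241.] (array([ 498.9, -109.9]), -46.6, array([16.4, 12.7]))
wrist post 125790 [317. 185.] (array([572.9, -44.3]), -27.8, array([464.6, 303.7]))
wrist post 12554 [314. 412.] (array([ 521.2, -129.8]), -26.5, array([119.1,  93.1]))
wrist post 765 [474. 467.] (array([ 604.7, -229.4]), -27.0, array([29.3, 26.1]))
wrist post 512 [162. 467.] (array([ 396.1, -122.8]), 57.2, array([29. , 20.4]))
wrist post 74 [ 92. 454.] (array([359.3, -93.9]), 21.9, array([20.2,  2.7]))
```

move_arm:
  targets:
    - {"dx": -0.59,"dy": -0.7,"dz": 0,"rx": 0,"ry": 0,"rz": -0.09}
    - {"dx": -0.59,"dy": -0.7,"dz": 0,"rx": 0,"ry": 0,"rz": -0.09}
    - {"dx": -0.59,"dy": -0.7,"dz": 0,"rx": 0,"ry": 0,"rz": -0.09}
    - {"dx": -0.59,"dy": -0.7,"dz": 0,"rx": 0,"ry": 0,"rz": -0.09}
    - {"dx": -0.59,"dy": -0.7,"dz": 0,"rx": 0,"ry": 0,"rz": -0.09}
    - {"dx": 0,"dy": 0,"dz": 0,"rx": 0,"ry": 0,"rz": 0}
    - {"dx": 0,"dy": 0,"dz": -0.6,"rx": 0,"ry": 0,"rz": 0}
    - {"dx": 0,"dy": 0,"dz": -0.9,"rx": 0,"ry": 0,"rz": 0}
    - {"dx": 0,"dy": 0,"dz": -0.5,"rx": 0,"ry": 0,"rz": 0}
    - {"dx": 0,"dy": 0,"dz": 0,"rx": 0,"ry": 0,"rz": 0}

```text
t: 23.6
tcp_pos: [0.4985, -0.1088, 0.0902]
tool_rot: [0.907, 0.421, -0.001, -0.001]
force: [0.8, 0.1, -0.4]
finger_gap: 0.603
gripper_force: 0.0
```

```bash
python3 - <<'E'
from h import *
st()
m=cams.camera_model("top");t=cv2.cvtColor(cv2.imread("pics/t2.png"),cv2.COLOR_BGR2RGB);w=cams.snapshot("wrist")
t=cams.snapshot("top")
print(t[262:280:2,298:316:2].mean(2).astype(int))
k=np.hstack([cv2.resize(w,(440,330)),cv2.resize(t[195:285,270:368],(359,330),interpolation=cv2.INTER_CUBIC)]);cv2.imwrite("pics/c9.png",k[:,:,::-1])
E
```

```text
t 23.6 tcp [ 498.5 -108.8   90.2] yaw_y(close) deg -40.2 tilt [-0.003  0.001] q [-0.43  0.56  1.82  0.    0.77  0.27] F [ 0.8  0.1 -0.4] gap 0.603
[[ 77 180 200 204 204 203 204 204 203]
 [ 81 124 165 128 195 204 209 207 202]
 [ 78 146 165 161 162  78 124 116  74]
 [ 75 161 159 236 197  87 145 129  65]
 [ 87 171 156 239 223  84 144  98  68]
 [141 166 135 249 202  82 182  53  80]
 [145 169 209 253 107 147 153  65  84]
 [ 79  71  66 112 150 168 132  71  83]
 [ 84  81  82  75  74  68  71  77  83]]
```

View pics/c9.png

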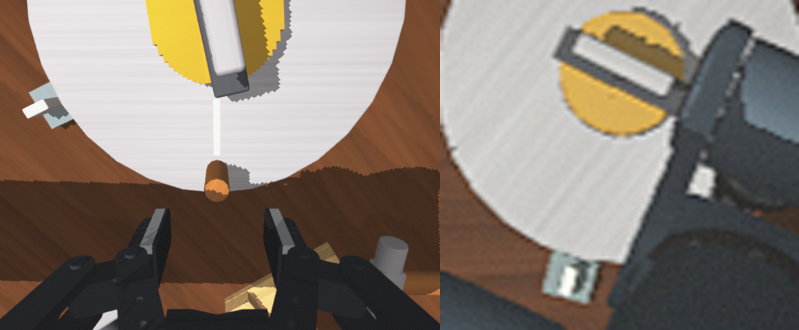

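The wrist view shows the post centred between the fingers at (217,187) and the white mark at left, (35,108). I'm going down and gripping the post.

move_arm:
  targets:
    - {"dx": 0,"dy": -0.04,"dz": -0.6,"rx": 0,"ry": 0,"rz": 0}
    - {"dx": 0,"dy": 0,"dz": -0.8,"rx": 0,"ry": 0,"rz": 0}
    - {"dx": 0,"dy": 0,"dz": -0.8,"rx": 0,"ry": 0,"rz": 0}
    - {"dx": 0,"dy": 0,"dz": -0.4,"rx": 0,"ry": 0,"rz": 0}
    - {"dx": 0,"dy": 0,"dz": 0,"rx": 0,"ry": 0,"rz": 0}
    - {"dx": 0,"dy": 0,"dz": 0,"rx": 0,"ry": 0,"rz": 0}
    - {"dx": 0,"dy": 0,"dz": 0,"rx": 0,"ry": 0,"rz": 0}
    - {"dx": 0,"dy": 0,"dz": 0,"rx": 0,"ry": 0,"rz": 0}
    - {"dx": 0,"dy": 0,"dz": 0,"rx": 0,"ry": 0,"rz": 0}
    - {"dx": 0,"dy": 0,"dz": 0,"rx": 0,"ry": 0,"rz": 0}

```text
t: 24.95
tcp_pos: [0.4994, -0.1106, 0.0268]
tool_rot: [0.907, 0.421, 0.0, 0.0]
force: [0.9, 0.6, 0.1]
finger_gap: 0.597
gripper_force: 0.0
```

move_arm:
  targets:
    - {"dx": 0,"dy": 0,"dz": 0,"rx": 0,"ry": 0,"rz": 0}
    - {"dx": 0,"dy": 0,"dz": 0,"rx": 0,"ry": 0,"rz": 0}
    - {"dx": 0,"dy": 0,"dz": 0,"rx": 0,"ry": 0,"rz": 0}
    - {"dx": 0,"dy": 0,"dz": 0,"rx": 0,"ry": 0,"rz": 0}
    - {"dx": 0,"dy": 0,"dz": 0,"rx": 0,"ry": 0,"rz": 0}
    - {"dx": 0,"dy": 0,"dz": 0,"rx": 0,"ry": 0,"rz": 0}
    - {"dx": 0,"dy": 0,"dz": 0,"rx": 0,"ry": 0,"rz": 0}
    - {"dx": 0,"dy": 0,"dz": 0,"rx": 0,"ry": 0,"rz": 0}
    - {"dx": 0,"dy": 0,"dz": 0,"rx": 0,"ry": 0,"rz": 0}
    - {"dx": 0,"dy": 0,"dz": 0,"rx": 0,"ry": 0,"rz": 0}
  claw: 0
  newtons: 40

```text
t: 26.2
tcp_pos: [0.4985, -0.1101, 0.0267]
tool_rot: [0.907, 0.421, -0.001, -0.001]
force: [-4.3, 3.2, 4.7]
finger_gap: 0.197
gripper_force: 39.0
```

```bash
python3 - <<'E'
from h import *
s=st();m=cams.camera_model("top")
t=cv2.cvtColor(cv2.imread("pics/t2.png"),cv2.COLOR_BGR2RGB)
t0=cv2.cvtColor(cv2.imread("pics/top0.png"),cv2.COLOR_BGR2RGB)
for I in(t,t0):
  b=blobs(I,(0,0,225),(180,40,255),(298,264,314,282),3)[0];P=ray(m,b[1],b[2],.036);print("mark",b[0],b[1:3],P[:2])
  b=blobs(I,(0,0,150),(180,60,255),(255,155,385,269),200)[0]
  P=world(m,b[3],.032)[:,:2].astype(np.float32);c,r=cv2.minEnclosingCircle(P);print("plate",c,r)
for c in((.5725,-.0235),(.572,-.024),(.5735,-.022)):
  M=ray(m,*blobs(t,(0,0,225),(180,40,255),(298,264,314,282),3)[0][1:3],.036)[:2]-c;p=s["tcp_pos"][:2]-c
  a=np.arctan2(M[1],M[0]);b=np.arctan2(p[1],p[0])
  print(c,"mark",np.degrees(a),np.hypot(*M),"post",np.degrees(b),np.hypot(*p),"turn",(np.degrees(b-a))%360)
E
```

```text
t 26.2 tcp [ 498.5 -110.1   26.7] yaw_y(close) deg -40.2 tilt [-0.002  0.001] q [-0.44  0.67  1.85  0.    0.62  0.26] F [-4.3  3.2  4.7] gap 0.197
mark 19 (np.float64(304.36842105263156), np.float64(271.2105263157895)) [0.42528591 0.01857897]
plate (0.5646703243255615, -0.02245679497718811) 0.14082181453704834
mark 19 (np.float64(304.36842105263156), np.float64(271.2105263157895)) [0.42528591 0.01857897]
plate (0.5650636553764343, -0.02175397425889969) 0.1409274786710739
(0.5725, -0.0235) mark 164.04819803918468 0.15310985239272534 post -130.51965367904668 0.11394046174087663 turn 65.43214828176866
(0.572, -0.024) mark 163.8163552313719 0.1527677707665106 post -130.49170436196337 0.11323552921746474 turn 65.69194040666474
(0.5735, -0.022) mark 164.68842487978716 0.15366869609026518 post -130.4135185809697 0.11573064386561165 turn 64.89805653924316
```

move_arm:
  targets:
    - {"dx": -0.38,"dy": 0.36,"dz": 0,"rx": 0,"ry": 0,"rz": -0.22}
    - {"dx": -0.33,"dy": 0.4,"dz": 0,"rx": 0,"ry": 0,"rz": -0.22}
    - {"dx": -0.28,"dy": 0.43,"dz": 0,"rx": 0,"ry": 0,"rz": -0.22}
    - {"dx": -0.23,"dy": 0.46,"dz": 0,"rx": 0,"ry": 0,"rz": -0.22}
    - {"dx": -0.18,"dy": 0.49,"dz": 0,"rx": 0,"ry": 0,"rz": -0.22}
    - {"dx": -0.12,"dy": 0.5,"dz": 0,"rx": 0,"ry": 0,"rz": -0.22}
    - {"dx": -0.06,"dy": 0.51,"dz": 0,"rx": 0,"ry": 0,"rz": -0.22}
    - {"dx": 0,"dy": 0.52,"dz": 0,"rx": 0,"ry": 0,"rz": -0.22}
    - {"dx": 0.06,"dy": 0.52,"dz": 0,"rx": 0,"ry": 0,"rz": -0.22}
    - {"dx": 0.11,"dy": 0.5,"dz": 0,"rx": 0,"ry": 0,"rz": -0.21}

```text
t: 27.45
tcp_pos: [0.4595, 0.0074, 0.0267]
tool_rot: [0.99, -0.139, -0.004, 0.0]
force: [-8.5, -1.4, 9.4]
finger_gap: 0.192
gripper_force: 40.9
```

move_arm:
  targets:
    - {"dx": 0,"dy": 0,"dz": 0,"rx": 0,"ry": 0,"rz": 0}
    - {"dx": 0,"dy": 0,"dz": 0,"rx": 0,"ry": 0,"rz": 0}
    - {"dx": 0,"dy": 0,"dz": 0,"rx": 0,"ry": 0,"rz": 0}
    - {"dx": 0,"dy": 0,"dz": 0,"rx": 0,"ry": 0,"rz": 0}
    - {"dx": 0,"dy": 0,"dz": 0,"rx": 0,"ry": 0,"rz": 0}
    - {"dx": 0,"dy": 0,"dz": 0,"rx": 0,"ry": 0,"rz": 0}
    - {"dx": 0,"dy": 0,"dz": 0,"rx": 0,"ry": 0,"rz": 0}
    - {"dx": 0,"dy": 0,"dz": 0,"rx": 0,"ry": 0,"rz": 0}
    - {"dx": 0,"dy": 0,"dz": 0,"rx": 0,"ry": 0,"rz": 0}
    - {"dx": 0,"dy": 0,"dz": 0,"rx": 0,"ry": 0,"rz": 0}

```text
t: 28.7
tcp_pos: [0.4598, 0.0086, 0.0267]
tool_rot: [0.99, -0.138, -0.004, -0.001]
force: [-6.2, 6.3, 10.0]
finger_gap: 0.2
gripper_force: 40.8
```

```bash
python3 - <<'E'
from h import *
s=st();w=cams.snapshot("wrist");t=cams.snapshot("side")
k=np.hstack([cv2.resize(w,(440,330)),cv2.resize(t[190:310,250:380],(359,330),interpolation=cv2.INTER_CUBIC)]);cv2.imwrite("pics/c10.png",k[:,:,::-1])
E
```

```text
t 28.7 tcp [459.8   8.6  26.7] yaw_y(close) deg -105.9 tilt [-0.008  0.003] q [-0.23  0.64  1.98  0.    0.53  1.62] F [-6.2  6.3 10. ] gap 0.2
```

View pics/c10.png

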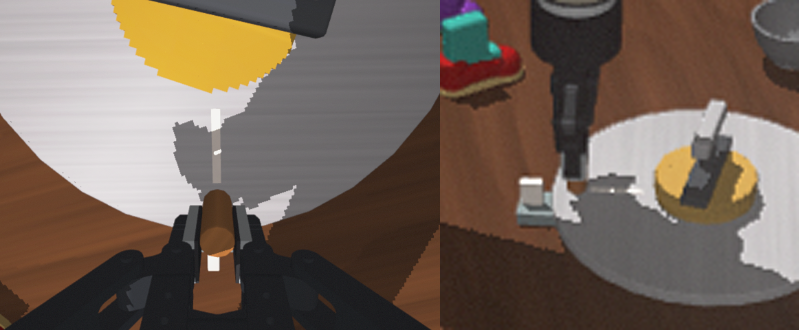

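The wrist view shows the post, plate line and white tab in one line near column 215, so the plate is at the mark. I'll release and return to the spanner.

move_arm:
  targets:
    - {"dx": 0,"dy": 0,"dz": 0,"rx": 0,"ry": 0,"rz": 0}
    - {"dx": 0,"dy": 0,"dz": 0,"rx": 0,"ry": 0,"rz": 0}
    - {"dx": 0,"dy": 0,"dz": 0,"rx": 0,"ry": 0,"rz": 0}
    - {"dx": 0,"dy": 0,"dz": 0,"rx": 0,"ry": 0,"rz": 0}
    - {"dx": 0,"dy": 0,"dz": 0,"rx": 0,"ry": 0,"rz": 0}
    - {"dx": 0,"dy": 0,"dz": 0.6,"rx": 0,"ry": 0,"rz": 0}
    - {"dx": 0,"dy": 0,"dz": 1,"rx": 0,"ry": 0,"rz": 0}
    - {"dx": 0,"dy": 0,"dz": 1,"rx": 0,"ry": 0,"rz": 0}
    - {"dx": 0,"dy": 0,"dz": 1,"rx": 0,"ry": 0,"rz": 0}
    - {"dx": 0,"dy": 0,"dz": 1,"rx": 0,"ry": 0,"rz": 0}
  claw: 60

```text
t: 30.05
tcp_pos: [0.4638, 0.0066, 0.1425]
tool_rot: [0.99, -0.138, -0.0, 0.0]
force: [0.1, 0.6, -0.0]
finger_gap: 0.599
gripper_force: 0.0
```

move_arm:
  targets:
    - {"dx": 0.55,"dy": -0.15,"dz": 0,"rx": 0,"ry": 0,"rz": 0.33}
    - {"dx": 0.55,"dy": -0.15,"dz": 0,"rx": 0,"ry": 0,"rz": 0.33}
    - {"dx": 0.55,"dy": -0.15,"dz": 0,"rx": 0,"ry": 0,"rz": 0.33}
    - {"dx": 0.55,"dy": -0.15,"dz": 0,"rx": 0,"ry": 0,"rz": 0.33}
    - {"dx": 0.55,"dy": -0.15,"dz": 0,"rx": 0,"ry": 0,"rz": 0.33}
    - {"dx": 0.55,"dy": -0.15,"dz": 0,"rx": 0,"ry": 0,"rz": 0.33}
    - {"dx": 0.55,"dy": -0.15,"dz": 0,"rx": 0,"ry": 0,"rz": 0.33}
    - {"dx": 0.55,"dy": -0.15,"dz": 0,"rx": 0,"ry": 0,"rz": 0.33}
    - {"dx": 0,"dy": 0,"dz": 0,"rx": 0,"ry": 0,"rz": 0}
    - {"dx": 0,"dy": 0,"dz": 0,"rx": 0,"ry": 0,"rz": 0}

```text
t: 31.3
tcp_pos: [0.573, -0.0231, 0.1414]
tool_rot: [0.852, 0.524, -0.001, -0.001]
force: [-0.1, -0.2, 0.1]
finger_gap: 0.598
gripper_force: 0.0
```

```bash
cat > m5.py <<'E'
from h import *
s=st();w=cams.snapshot("wrist");mw=cams.camera_model("wrist")
for b in blobs(w,(0,0,60),(180,60,255),(150,150,480,400),400)[:5]: print("wrist",b[0],np.round(b[1:3]),box(world(mw,b[3],.111)))
for b in blobs(w,(15,100,100),(32,255,255),(0,0,640,480),400)[:3]: print("ring",b[0],np.round(b[1:3]),box(world(mw,b[3],.055)))
t=cams.snapshot("top");m=cams.camera_model("top")
for b in blobs(t,(3,90,40),(18,255,255),(295,235,320,264),8)[:3]: print("post",b[0],np.round(b[1:3],1),ray(m,b[1],b[2],.077)[:2])
cv2.imwrite("pics/w5.png",w[:,:,::-1])
E
python3 m5.py
```

```text
t 31.3 tcp [573.  -23.1 141.4] yaw_y(close) deg -26.8 tilt [-0.002  0.   ] q [-0.24  0.54  1.63 -0.    0.98  0.23] F [-0.1 -0.2  0.1] gap 0.598
wrist 55399 [316. 256.] (array([569.2, -28.8]), -26.8, array([173.2, 130.2]))
ring 4700 [272. 226.] (array([546.9,  -6.5]), 62.8, array([84. , 32.2]))
ring 4618 [352. 228.] (array([596.2, -34.6]), 62.4, array([83.2, 31.6]))
```

View pics/w5.png

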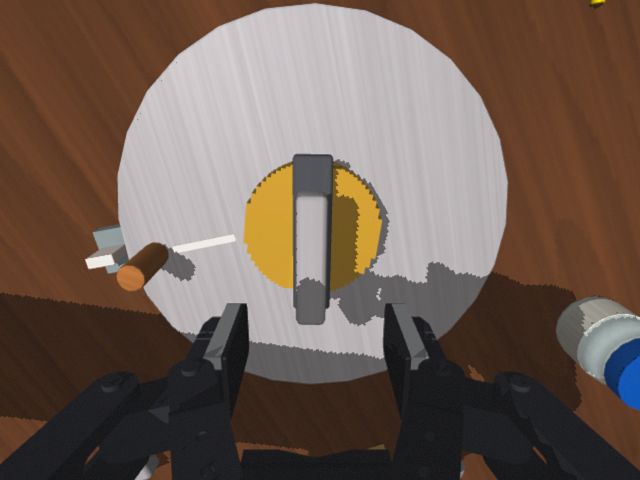

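The wrist view shows the bar upright and centred between the fingers at (312,250), with post and mark at left on one radial line. I'll re-grip.

move_arm:
  targets:
    - {"dx": 0,"dy": 0.04,"dz": -0.8,"rx": 0,"ry": 0,"rz": 0}
    - {"dx": 0,"dy": 0,"dz": -0.9,"rx": 0,"ry": 0,"rz": 0}
    - {"dx": 0,"dy": 0,"dz": -0.9,"rx": 0,"ry": 0,"rz": 0}
    - {"dx": 0,"dy": 0,"dz": -0.55,"rx": 0,"ry": 0,"rz": 0}
    - {"dx": 0,"dy": 0,"dz": 0,"rx": 0,"ry": 0,"rz": 0}
    - {"dx": 0,"dy": 0,"dz": 0,"rx": 0,"ry": 0,"rz": 0}
    - {"dx": 0,"dy": 0,"dz": 0,"rx": 0,"ry": 0,"rz": 0}
    - {"dx": 0,"dy": 0,"dz": 0,"rx": 0,"ry": 0,"rz": 0}
    - {"dx": 0,"dy": 0,"dz": 0,"rx": 0,"ry": 0,"rz": 0}
    - {"dx": 0,"dy": 0,"dz": 0,"rx": 0,"ry": 0,"rz": 0}

```text
t: 32.65
tcp_pos: [0.5741, -0.0224, 0.063]
tool_rot: [0.851, 0.525, 0.0, 0.0]
force: [0.1, 0.3, -0.3]
finger_gap: 0.6
gripper_force: 0.0
```

move_arm:
  targets:
    - {"dx": 0,"dy": 0,"dz": 0,"rx": 0,"ry": 0,"rz": 0}
    - {"dx": 0,"dy": 0,"dz": 0,"rx": 0,"ry": 0,"rz": 0}
    - {"dx": 0,"dy": 0,"dz": 0,"rx": 0,"ry": 0,"rz": 0}
    - {"dx": 0,"dy": 0,"dz": 0,"rx": 0,"ry": 0,"rz": 0}
    - {"dx": 0,"dy": 0,"dz": 0,"rx": 0,"ry": 0,"rz": 0}
    - {"dx": 0,"dy": 0,"dz": 0,"rx": 0,"ry": 0,"rz": 0}
    - {"dx": 0,"dy": 0,"dz": 0,"rx": 0,"ry": 0,"rz": 0}
    - {"dx": 0,"dy": 0,"dz": 0,"rx": 0,"ry": 0,"rz": 0}
    - {"dx": 0,"dy": 0,"dz": 0,"rx": 0,"ry": 0,"rz": 0}
    - {"dx": 0,"dy": 0,"dz": 0,"rx": 0,"ry": 0,"rz": 0}
  claw: 0
  newtons: 100

```text
t: 33.9
tcp_pos: [0.5731, -0.022, 0.063]
tool_rot: [0.851, 0.525, -0.001, -0.001]
force: [-2.5, 2.0, 5.1]
finger_gap: 0.162
gripper_force: 98.0
```

move_arm:
  targets:
    - {"dx": 0,"dy": 0,"dz": 0,"rx": 0,"ry": 0,"rz": -0.1}
    - {"dx": 0,"dy": 0,"dz": 0,"rx": 0,"ry": 0,"rz": -0.2}
    - {"dx": 0,"dy": 0,"dz": 0,"rx": 0,"ry": 0,"rz": -0.25}
    - {"dx": 0,"dy": 0,"dz": 0,"rx": 0,"ry": 0,"rz": -0.25}
    - {"dx": 0,"dy": 0,"dz": 0,"rx": 0,"ry": 0,"rz": -0.25}
    - {"dx": 0,"dy": 0,"dz": 0,"rx": 0,"ry": 0,"rz": -0.25}
    - {"dx": 0,"dy": 0,"dz": 0,"rx": 0,"ry": 0,"rz": -0.25}
    - {"dx": 0,"dy": 0,"dz": 0,"rx": 0,"ry": 0,"rz": -0.25}
    - {"dx": 0,"dy": 0,"dz": 0,"rx": 0,"ry": 0,"rz": -0.2}
    - {"dx": 0,"dy": 0,"dz": 0,"rx": 0,"ry": 0,"rz": -0.1}

```text
t: 35.15
tcp_pos: [0.5727, -0.0228, 0.0629]
tool_rot: [1.0, 0.003, -0.001, 0.001]
force: [-4.7, -0.4, 5.4]
finger_gap: 0.163
gripper_force: 98.1
```

```bash
python3 -c "
from h import *
print(st()['ft_torque'])"
```

```text
t 35.15 tcp [572.7 -22.8  62.9] yaw_y(close) deg -89.6 tilt [-0.003 -0.001] q [-0.23  0.66  1.68 -0.    0.81  1.33] F [-4.7 -0.4  5.4] gap 0.163
[-0.15854301  0.81777624  0.27660374]
```

move_arm:
  targets:
    - {"dx": 0,"dy": 0,"dz": 0,"rx": 0,"ry": 0,"rz": -0.15}
    - {"dx": 0,"dy": 0,"dz": 0,"rx": 0,"ry": 0,"rz": -0.15}
    - {"dx": 0,"dy": 0,"dz": 0,"rx": 0,"ry": 0,"rz": -0.15}
    - {"dx": 0,"dy": 0,"dz": 0,"rx": 0,"ry": 0,"rz": -0.15}
    - {"dx": 0,"dy": 0,"dz": 0,"rx": 0,"ry": 0,"rz": -0.04}
    - {"dx": 0,"dy": 0,"dz": 0,"rx": 0,"ry": 0,"rz": -0.04}
    - {"dx": 0,"dy": 0,"dz": 0,"rx": 0,"ry": 0,"rz": -0.04}
    - {"dx": 0,"dy": 0,"dz": 0,"rx": 0,"ry": 0,"rz": -0.04}
    - {"dx": 0,"dy": 0,"dz": 0,"rx": 0,"ry": 0,"rz": 0}
    - {"dx": 0,"dy": 0,"dz": 0,"rx": 0,"ry": 0,"rz": 0}

```text
t: 36.4
tcp_pos: [0.572, -0.0231, 0.0629]
tool_rot: [0.981, -0.194, -0.002, 0.001]
force: [-5.9, -1.0, 6.5]
finger_gap: 0.165
gripper_force: 98.1
```

```bash
python3 -c "
from h import *
print(st()['ft_torque'])"
```

```text
t 36.4 tcp [572.  -23.1  62.9] yaw_y(close) deg -112.3 tilt [-0.004 -0.002] q [-0.23  0.66  1.68 -0.    0.81  1.73] F [-5.9 -1.   6.5] gap 0.165
[-0.45289281  1.09913025  0.18756191]
```

move_arm:
  targets:
    - {"dx": 0,"dy": 0,"dz": 0,"rx": 0,"ry": 0,"rz": -0.04}
    - {"dx": 0,"dy": 0,"dz": 0,"rx": 0,"ry": 0,"rz": -0.04}
    - {"dx": 0,"dy": 0,"dz": 0,"rx": 0,"ry": 0,"rz": -0.04}
    - {"dx": 0,"dy": 0,"dz": 0,"rx": 0,"ry": 0,"rz": -0.04}
    - {"dx": 0,"dy": 0,"dz": 0,"rx": 0,"ry": 0,"rz": 0}
    - {"dx": 0,"dy": 0,"dz": 0,"rx": 0,"ry": 0,"rz": 0}
    - {"dx": 0,"dy": 0,"dz": 0,"rx": 0,"ry": 0,"rz": 0}
    - {"dx": 0,"dy": 0,"dz": 0,"rx": 0,"ry": 0,"rz": 0}
    - {"dx": 0,"dy": 0,"dz": 0,"rx": 0,"ry": 0,"rz": 0}
    - {"dx": 0,"dy": 0,"dz": 0,"rx": 0,"ry": 0,"rz": 0}

```text
t: 37.65
tcp_pos: [0.5718, -0.0231, 0.0629]
tool_rot: [0.973, -0.23, -0.002, 0.002]
force: [-5.6, -0.3, 6.6]
finger_gap: 0.165
gripper_force: 103.3
```

```bash
python3 -c "
from h import *
print(st()['ft_torque'])"
```

```text
t 37.65 tcp [571.8 -23.1  62.9] yaw_y(close) deg -116.6 tilt [-0.005 -0.004] q [-0.23  0.66  1.68 -0.01  0.81  1.81] F [-5.6 -0.3  6.6] gap 0.165
[-0.16004022  1.11936034  2.01345086]
```

Torque has risen to 2 N m and rotation has stopped, so the ring is tight. I'll back off inside the hole slack and lift out.

move_arm:
  targets:
    - {"dx": 0,"dy": 0,"dz": 0,"rx": 0,"ry": 0,"rz": 0.1}
    - {"dx": 0,"dy": 0,"dz": 0,"rx": 0,"ry": 0,"rz": 0.12}
    - {"dx": 0,"dy": 0,"dz": 0.1,"rx": 0,"ry": 0,"rz": 0}
    - {"dx": 0,"dy": 0,"dz": 0.2,"rx": 0,"ry": 0,"rz": 0}
    - {"dx": 0,"dy": 0,"dz": 0.3,"rx": 0,"ry": 0,"rz": 0}
    - {"dx": 0,"dy": 0,"dz": 0.4,"rx": 0,"ry": 0,"rz": 0}
    - {"dx": 0,"dy": 0,"dz": 0.6,"rx": 0,"ry": 0,"rz": 0}
    - {"dx": 0,"dy": 0,"dz": 0.6,"rx": 0,"ry": 0,"rz": 0}
    - {"dx": 0,"dy": 0,"dz": 0.2,"rx": 0,"ry": 0,"rz": 0}
    - {"dx": 0,"dy": 0,"dz": 0,"rx": 0,"ry": 0,"rz": 0}

```text
t: 38.9
tcp_pos: [0.5744, -0.0224, 0.1237]
tool_rot: [0.984, -0.18, 0.001, -0.0]
force: [-0.6, 0.6, -2.5]
finger_gap: 0.166
gripper_force: 98.3
```

move_arm:
  targets:
    - {"dx": -0.3,"dy": -0.7,"dz": 0,"rx": 0,"ry": 0,"rz": 0.05}
    - {"dx": -0.45,"dy": -1,"dz": 0,"rx": 0,"ry": 0,"rz": 0.06}
    - {"dx": -0.45,"dy": -1,"dz": 0,"rx": 0,"ry": 0,"rz": 0.06}
    - {"dx": -0.45,"dy": -1,"dz": 0,"rx": 0,"ry": 0,"rz": 0.06}
    - {"dx": -0.45,"dy": -1,"dz": 0,"rx": 0,"ry": 0,"rz": 0.06}
    - {"dx": -0.45,"dy": -1,"dz": 0,"rx": 0,"ry": 0,"rz": 0.06}
    - {"dx": -0.45,"dy": -1,"dz": 0,"rx": 0,"ry": 0,"rz": 0.06}
    - {"dx": -0.45,"dy": -1,"dz": 0,"rx": 0,"ry": 0,"rz": 0.06}
    - {"dx": -0.45,"dy": -1,"dz": 0,"rx": 0,"ry": 0,"rz": 0.05}
    - {"dx": -0.3,"dy": -0.7,"dz": 0,"rx": 0,"ry": 0,"rz": 0}

```text
t: 40.15
tcp_pos: [0.4683, -0.2582, 0.1224]
tool_rot: [0.999, -0.045, -0.0, -0.0]
force: [-0.0, 0.4, -2.3]
finger_gap: 0.163
gripper_force: 98.4
```

move_arm:
  targets:
    - {"dx": -0.2,"dy": -0.4,"dz": 0,"rx": 0,"ry": 0,"rz": 0}
    - {"dx": 0,"dy": 0,"dz": 0,"rx": 0,"ry": 0,"rz": 0}
    - {"dx": 0,"dy": 0,"dz": 0,"rx": 0,"ry": 0,"rz": 0}
    - {"dx": 0,"dy": 0,"dz": 0,"rx": 0,"ry": 0,"rz": 0}
    - {"dx": 0,"dy": 0,"dz": 0,"rx": 0,"ry": 0,"rz": 0}
    - {"dx": 0,"dy": 0,"dz": 0,"rx": 0,"ry": 0,"rz": 0}
    - {"dx": 0,"dy": 0,"dz": 0,"rx": 0,"ry": 0,"rz": 0}
    - {"dx": 0,"dy": 0,"dz": 0,"rx": 0,"ry": 0,"rz": 0}
    - {"dx": 0,"dy": 0,"dz": 0,"rx": 0,"ry": 0,"rz": 0}
    - {"dx": 0,"dy": 0,"dz": 0,"rx": 0,"ry": 0,"rz": 0}

```text
t: 41.4
tcp_pos: [0.464, -0.2674, 0.1229]
tool_rot: [0.999, -0.044, 0.0, 0.0]
force: [0.3, 0.3, -2.0]
finger_gap: 0.167
gripper_force: 98.4
```

```bash
python3 - <<'E'
from h import *
s=st();m=cams.camera_model("top");t=cams.snapshot("top");cv2.imwrite("pics/t6.png",t[:,:,::-1])
w=cams.snapshot("wrist");mw=cams.camera_model("wrist");cv2.imwrite("pics/w6.png",w[:,:,::-1])
for b in blobs(t,(75,80,60),(100,255,255),(110,0,640,480)): print("last",b[0],np.round(b[1:3],1),box(world(m,b[3],.076)))
for b in blobs(t,(3,90,40),(18,255,255),(295,235,325,266),8)[:3]: print("post",b[0],np.round(b[1:3],1),ray(m,b[1],b[2],.077)[:2])
z=s["tcp_pos"][2]-.0294
print("bar far edge?",[ (r,int(w[r,306:324].mean())) for r in range(236,256,2)],[ (r,int(w[r,306:324].mean())) for r in range(430,456,2)])
for r,zz in((245,.062),(446,.078)): print(ray(mw,314,r,z+zz))
k=cv2.resize(t[180:285,270:440],(800,494),interpolation=cv2.INTER_CUBIC)
k=np.hstack([cv2.resize(k,(440,272)),cv2.resize(w,(360,272))]);cv2.imwrite("pics/c11.png",k[:,:,::-1])
E
```

```text
t 41.4 tcp [ 464.  -267.4  122.9] yaw_y(close) deg -95.1 tilt [ 0. -0.] q [-0.73  0.53  1.74  0.    0.88  0.93] F [ 0.3  0.3 -2. ] gap 0.167
last 200 [218.  283.2] (array([400.5, 239.3]), 15.7, array([53.7, 27.1]))
last 36 [472. 281.] (array([ 387.2, -409.5]), -35.9, array([22.1, 13.3]))
post 34 [309.4 256.1] [0.46300971 0.00407232]
post 20 [296.8 263.4] [0.44518587 0.03669648]
bar far edge? [(236, 61), (238, 61), (240, 61), (242, 73), (244, 89), (246, 90), (248, 92), (250, 94), (252, 95), (254, 103)] [(430, 120), (432, 119), (434, 120), (436, 115), (438, 97), (440, 90), (442, 88), (444, 87), (446, 86), (448, 67), (450, 59), (452, 59), (454, 60)]
[ 0.49717888 -0.26992681  0.15552035]
[ 0.42602897 -0.26359407  0.17152035]
```

View pics/c11.png

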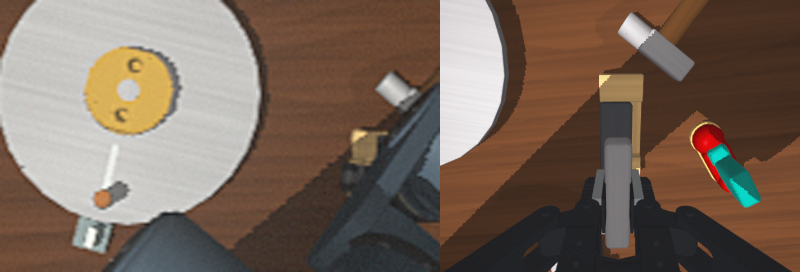

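The top view shows the ring holes back at their starting direction and the post beside the mark at (309,256). Now I'll lower the spanner onto its rest.

move_arm:
  targets:
    - {"dx": -0.05,"dy": -0.12,"dz": -0.4,"rx": 0,"ry": 0,"rz": 0}
    - {"dx": 0,"dy": 0,"dz": -0.7,"rx": 0,"ry": 0,"rz": 0}
    - {"dx": 0,"dy": 0,"dz": -0.8,"rx": 0,"ry": 0,"rz": 0}
    - {"dx": 0,"dy": 0,"dz": -0.8,"rx": 0,"ry": 0,"rz": 0}
    - {"dx": 0,"dy": 0,"dz": -0.4,"rx": 0,"ry": 0,"rz": 0}
    - {"dx": 0,"dy": 0,"dz": -0.2,"rx": 0,"ry": 0,"rz": 0}
    - {"dx": 0,"dy": 0,"dz": -0.2,"rx": 0,"ry": 0,"rz": 0}
    - {"dx": 0,"dy": 0,"dz": -0.12,"rx": 0,"ry": 0,"rz": 0}
    - {"dx": 0,"dy": 0,"dz": -0.08,"rx": 0,"ry": 0,"rz": 0}
    - {"dx": 0,"dy": 0,"dz": 0,"rx": 0,"ry": 0,"rz": 0}

```text
t: 42.75
tcp_pos: [0.4629, -0.2704, 0.0305]
tool_rot: [0.999, -0.044, 0.0, 0.0]
force: [0.1, -0.2, -2.5]
finger_gap: 0.166
gripper_force: 98.4
```

move_arm:
  targets:
    - {"dx": 0,"dy": 0,"dz": -0.05,"rx": 0,"ry": 0,"rz": 0}
    - {"dx": 0,"dy": 0,"dz": 0,"rx": 0,"ry": 0,"rz": 0}
    - {"dx": 0,"dy": 0,"dz": 0,"rx": 0,"ry": 0,"rz": 0}
    - {"dx": 0,"dy": 0,"dz": 0,"rx": 0,"ry": 0,"rz": 0}
    - {"dx": 0,"dy": 0,"dz": 0,"rx": 0,"ry": 0,"rz": 0}
    - {"dx": 0,"dy": 0,"dz": 0.4,"rx": 0,"ry": 0,"rz": 0}
    - {"dx": 0,"dy": 0,"dz": 0.8,"rx": 0,"ry": 0,"rz": 0}
    - {"dx": 0,"dy": 0,"dz": 1,"rx": 0,"ry": 0,"rz": 0}
    - {"dx": 0,"dy": 0,"dz": 1,"rx": 0,"ry": 0,"rz": 0}
    - {"dx": 0,"dy": 0,"dz": 1,"rx": 0,"ry": 0,"rz": 0}
  claw: 60

```text
t: 44.0
tcp_pos: [0.4627, -0.2703, 0.1356]
tool_rot: [0.999, -0.044, 0.0, 0.0]
force: [-0.5, -0.7, 0.7]
finger_gap: 0.596
gripper_force: 0.0
```

move_arm:
  targets:
    - {"dx": -0.1,"dy": -0.62,"dz": 0,"rx": 0,"ry": 0,"rz": 0.16}
    - {"dx": -0.1,"dy": -0.62,"dz": 0,"rx": 0,"ry": 0,"rz": 0.16}
    - {"dx": -0.1,"dy": -0.62,"dz": 0,"rx": 0,"ry": 0,"rz": 0.16}
    - {"dx": -0.1,"dy": -0.62,"dz": 0,"rx": 0,"ry": 0,"rz": 0.16}
    - {"dx": -0.1,"dy": -0.62,"dz": 0,"rx": 0,"ry": 0,"rz": 0.16}
    - {"dx": -0.1,"dy": -0.62,"dz": 0,"rx": 0,"ry": 0,"rz": 0.16}
    - {"dx": -0.1,"dy": -0.62,"dz": 0,"rx": 0,"ry": 0,"rz": 0.16}
    - {"dx": -0.1,"dy": -0.62,"dz": 0,"rx": 0,"ry": 0,"rz": 0.16}
    - {"dx": 0,"dy": 0,"dz": 0,"rx": 0,"ry": 0,"rz": 0}
    - {"dx": 0,"dy": 0,"dz": 0,"rx": 0,"ry": 0,"rz": 0}

```text
t: 45.25
tcp_pos: [0.4426, -0.3936, 0.1344]
tool_rot: [0.958, 0.286, -0.0, -0.0]
force: [-0.0, -0.0, -0.7]
finger_gap: 0.601
gripper_force: 0.0
```

```bash
cat > m7.py <<'E'
from h import *
s=st();w=cams.snapshot("wrist");mw=cams.camera_model("wrist");t=cams.snapshot("top");m=cams.camera_model("top");d=cams.snapshot("side")
cv2.imwrite("pics/w7.png",w[:,:,::-1]);cv2.imwrite("pics/d7.png",d[:,:,::-1])
for b in blobs(w,(75,60,20),(100,255,255),(0,0,640,480),300)[:2]:
  print("last z76",b[0],np.round(b[1:3]),box(world(mw,b[3],.076)))
for b in blobs(w,(0,120,30),(8,255,255),(0,0,640,480),300)[:2]: print("red",b[0],np.round(b[1:3]),box(world(mw,b[3],.02)))
for b in blobs(t,(75,80,60),(100,255,255),(110,0,640,480)): print("top last",b[0],np.round(b[1:3],1),box(world(m,b[3],.076)))
for b in blobs(t,(0,0,110),(180,60,255),(400,232,430,278))[:1]: print("tbar",box(world(m,b[3],.078)))
k=np.hstack([cv2.resize(w,(440,330)),cv2.resize(d[290:410,260:390],(359,330),interpolation=cv2.INTER_CUBIC)]);cv2.imwrite("pics/c12.png",k[:,:,::-1])
E
python3 m7.py
```

```text
t 45.25 tcp [ 442.6 -393.6  134.4] yaw_y(close) deg -56.8 tilt [-0.     0.001] q [-0.92  0.57  1.58  0.    0.99  0.07] F [-0.  -0.  -0.7] gap 0.601
last z76 3645 [287. 281.] (array([ 414.1, -391.4]), 26.5, array([69.8, 21.4]))
red 1906 [572. 370.] (array([ 451.3, -629.7]), -78.5, array([141.4,  12.3]))
red 955 [287. 239.] (array([ 413.3, -390.6]), 24.6, array([92.7, 37.6]))
top last 200 [218.  283.1] (array([400.9, 239.4]), 15.7, array([54.4, 27.1]))
top last 30 [458.1 266.5] (array([ 428.5, -375.9]), -47.0, array([20. , 10.8]))
tbar (array([ 455. , -270.4]), -9.2, array([48.2, 12. ]))
```

View pics/c12.png

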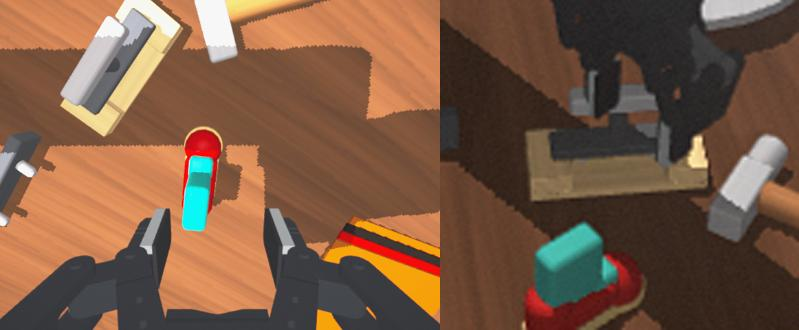

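The shoe has been knocked about 3 cm: its red centre is now near (413,-391), not (445,-385). The spanner sits flat on the rest. I'll refine the last's top face.

```bash
python3 - <<'E'
from h import *
w=cv2.cvtColor(cv2.imread("pics/w7.png"),cv2.COLOR_BGR2RGB);mw=cams.camera_model("wrist")
for lo in(150,200,230):
  for b in blobs(w,(75,60,lo),(100,255,255),(200,180,400,420),100)[:2]: print(lo,b[0],np.round(b[1:3]),b[3].min(0),b[3].max(0),box(world(mw,b[3],.076)))
b=blobs(w,(0,120,30),(8,255,255),(200,150,400,420),300)[0];print("red",box(world(mw,b[3],.015)),b[3].min(0),b[3].max(0))
h=cv2.cvtColor(w,cv2.COLOR_RGB2HSV)
print(h[225:340:6,285,:].tolist())
E
```

```text
150 3534 [286. 282.] [265 227] [309 335] (array([ 414.2, -391.3]), 26.8, array([69.8, 21.3]))
200 2891 [285. 286.] [265 227] [308 335] (array([ 414.1, -391.2]), 26.6, array([69.7, 20.7]))
230 2027 [283. 303.] [265 271] [302 335] (array([ 401.7, -397.1]), 26.9, array([42.3, 20. ]))
230 667 [291. 240.] [274 228] [307 253] (array([ 437.9, -379.9]), -62.9, array([18.5, 15.5]))
red (array([ 411.8, -391.4]), 24.6, array([94.3, 38.2])) [264 189] [321 311]
[[179, 255, 251], [90, 245, 247], [90, 194, 247], [90, 205, 247], [89, 223, 247], [87, 193, 157], [87, 195, 156], [87, 197, 163], [89, 246, 243], [90, 245, 247], [90, 245, 247], [90, 245, 247], [90, 245, 247], [90, 245, 247], [90, 245, 247], [90, 245, 247], [90, 245, 247], [90, 245, 247], [90, 249, 248], [11, 147, 212]]
```

move_arm:
  targets:
    - {"dx": -0.55,"dy": -0.05,"dz": 0,"rx": 0,"ry": 0,"rz": -0.07}
    - {"dx": -0.55,"dy": -0.05,"dz": 0,"rx": 0,"ry": 0,"rz": -0.07}
    - {"dx": -0.54,"dy": -0.04,"dz": 0,"rx": 0,"ry": 0,"rz": -0.07}
    - {"dx": 0,"dy": 0,"dz": -0.3,"rx": 0,"ry": 0,"rz": 0}
    - {"dx": 0,"dy": 0,"dz": -0.8,"rx": 0,"ry": 0,"rz": 0}
    - {"dx": 0,"dy": 0,"dz": -0.9,"rx": 0,"ry": 0,"rz": 0}
    - {"dx": 0,"dy": 0,"dz": -0.9,"rx": 0,"ry": 0,"rz": 0}
    - {"dx": 0,"dy": 0,"dz": -0.9,"rx": 0,"ry": 0,"rz": 0}
    - {"dx": 0,"dy": 0,"dz": -0.85,"rx": 0,"ry": 0,"rz": 0}
    - {"dx": 0,"dy": 0,"dz": 0,"rx": 0,"ry": 0,"rz": 0}

```text
t: 46.65
tcp_pos: [0.401, -0.3967, 0.0161]
tool_rot: [0.972, 0.233, -0.001, -0.002]
force: [-0.2, 0.6, 0.2]
finger_gap: 0.601
gripper_force: 0.0
```

move_arm:
  targets:
    - {"dx": 0,"dy": 0,"dz": 0,"rx": 0,"ry": 0,"rz": 0}
    - {"dx": 0,"dy": 0,"dz": 0,"rx": 0,"ry": 0,"rz": 0}
    - {"dx": 0,"dy": 0,"dz": 0,"rx": 0,"ry": 0,"rz": 0}
    - {"dx": 0,"dy": 0,"dz": 0,"rx": 0,"ry": 0,"rz": 0}
    - {"dx": 0,"dy": 0,"dz": 0,"rx": 0,"ry": 0,"rz": 0}
    - {"dx": 0,"dy": 0,"dz": 0,"rx": 0,"ry": 0,"rz": 0}
    - {"dx": 0,"dy": 0,"dz": 0,"rx": 0,"ry": 0,"rz": 0}
    - {"dx": 0,"dy": 0,"dz": 0,"rx": 0,"ry": 0,"rz": 0}
    - {"dx": 0,"dy": 0,"dz": 0,"rx": 0,"ry": 0,"rz": 0}
    - {"dx": 0,"dy": 0,"dz": 0,"rx": 0,"ry": 0,"rz": 0}
  claw: 0
  newtons: 60

```text
t: 47.9
tcp_pos: [0.4022, -0.3984, 0.0187]
tool_rot: [0.972, 0.234, 0.0, 0.001]
force: [-0.2, 1.1, 6.1]
finger_gap: 0.251
gripper_force: 62.1
```

move_arm:
  targets:
    - {"dx": 0,"dy": 0,"dz": 0.3,"rx": 0,"ry": 0,"rz": 0}
    - {"dx": 0,"dy": 0,"dz": 0.7,"rx": 0,"ry": 0,"rz": 0}
    - {"dx": 0,"dy": 0,"dz": 1,"rx": 0,"ry": 0,"rz": 0}
    - {"dx": 0,"dy": 0,"dz": 1,"rx": 0,"ry": 0,"rz": 0}
    - {"dx": 0,"dy": 0,"dz": 1,"rx": 0,"ry": 0,"rz": 0}
    - {"dx": 0,"dy": 0,"dz": 0.8,"rx": 0,"ry": 0,"rz": 0}
    - {"dx": 0.2,"dy": 0.4,"dz": 0,"rx": 0,"ry": 0,"rz": -0.05}
    - {"dx": 0.5,"dy": 0.8,"dz": 0,"rx": 0,"ry": 0,"rz": -0.05}
    - {"dx": 0.5,"dy": 1,"dz": 0,"rx": 0,"ry": 0,"rz": -0.1}
    - {"dx": 0.5,"dy": 1,"dz": 0,"rx": 0,"ry": 0,"rz": -0.1}

```text
t: 49.15
tcp_pos: [0.4443, -0.317, 0.1386]
tool_rot: [0.988, 0.155, 0.0, 0.0]
force: [-0.2, -0.5, -2.5]
finger_gap: 0.246
gripper_force: 60.9
```

move_arm:
  targets:
    - {"dx": 0.5,"dy": 1,"dz": 0,"rx": 0,"ry": 0,"rz": -0.1}
    - {"dx": 0.5,"dy": 1,"dz": 0,"rx": 0,"ry": 0,"rz": -0.1}
    - {"dx": 0.5,"dy": 1,"dz": 0,"rx": 0,"ry": 0,"rz": -0.1}
    - {"dx": 0.6,"dy": 1,"dz": 0,"rx": 0,"ry": 0,"rz": -0.1}
    - {"dx": 0.6,"dy": 1,"dz": 0,"rx": 0,"ry": 0,"rz": -0.1}
    - {"dx": 0.6,"dy": 1,"dz": 0,"rx": 0,"ry": 0,"rz": -0.1}
    - {"dx": 0.6,"dy": 1,"dz": 0,"rx": 0,"ry": 0,"rz": 0}
    - {"dx": 0.5,"dy": 0.9,"dz": 0,"rx": 0,"ry": 0,"rz": 0}
    - {"dx": 0.2,"dy": 0.6,"dz": 0,"rx": 0,"ry": 0,"rz": 0}
    - {"dx": 0,"dy": 0,"dz": 0,"rx": 0,"ry": 0,"rz": 0}

```text
t: 50.4
tcp_pos: [0.5589, -0.1045, 0.1382]
tool_rot: [1.0, 0.001, -0.0, 0.0]
force: [0.3, -1.0, -2.6]
finger_gap: 0.25
gripper_force: 60.9
```

```bash
python3 m7.py | head -8
```

```text
t 50.4 tcp [ 558.9 -104.5  138.2] yaw_y(close) deg -89.9 tilt [-0.001 -0.   ] q [-0.38  0.54  1.64 -0.    0.96  1.19] F [ 0.3 -1.  -2.6] gap 0.25
last z76 12748 [315. 327.] (array([ 499.7, -105.6]), -0.4, array([144.3,  44.3]))
red 3691 [313. 195.] (array([ 576.8, -103.9]), -85.3, array([63. , 50.6]))
top last 56 [215.2 276.9] (array([417. , 247.3]), -33.1, array([31.7, 14.4]))
tbar (array([ 437.1, -267.7]), -2.1, array([18. , 15.3]))
```

View pics/w7.png

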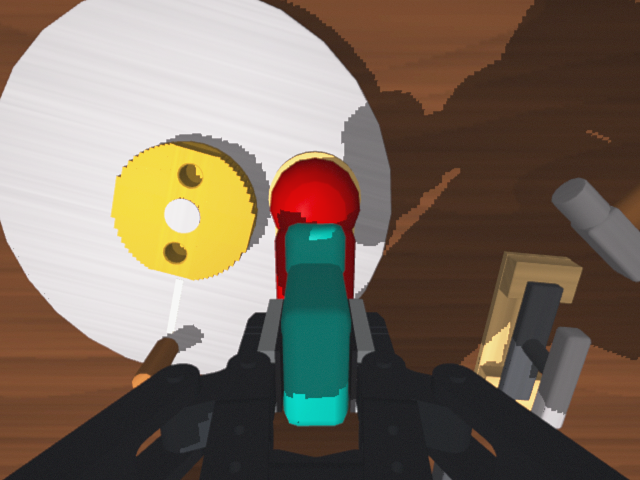

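The wrist view shows the shoe held straight at (315,240), beside the ring and over the plate. That uses up my picture allowance (one over), so I'll work from numbers from here. Now I'll lower it.

move_arm:
  targets:
    - {"dx": 0,"dy": -0.06,"dz": -0.4,"rx": 0,"ry": 0,"rz": 0}
    - {"dx": 0,"dy": 0,"dz": -0.7,"rx": 0,"ry": 0,"rz": 0}
    - {"dx": 0,"dy": 0,"dz": -0.8,"rx": 0,"ry": 0,"rz": 0}
    - {"dx": 0,"dy": 0,"dz": -0.7,"rx": 0,"ry": 0,"rz": 0}
    - {"dx": 0,"dy": 0,"dz": -0.4,"rx": 0,"ry": 0,"rz": 0}
    - {"dx": 0,"dy": 0,"dz": -0.2,"rx": 0,"ry": 0,"rz": 0}
    - {"dx": 0,"dy": 0,"dz": -0.15,"rx": 0,"ry": 0,"rz": 0}
    - {"dx": 0,"dy": 0,"dz": -0.08,"rx": 0,"ry": 0,"rz": 0}
    - {"dx": 0,"dy": 0,"dz": -0.04,"rx": 0,"ry": 0,"rz": 0}
    - {"dx": 0,"dy": 0,"dz": 0,"rx": 0,"ry": 0,"rz": 0}

```text
t: 51.8
tcp_pos: [0.5595, -0.1069, 0.0514]
tool_rot: [1.0, 0.0, 0.0, 0.0]
force: [-0.2, 1.0, -2.4]
finger_gap: 0.246
gripper_force: 61.0
```

move_arm:
  targets:
    - {"dx": 0,"dy": 0,"dz": -0.04,"rx": 0,"ry": 0,"rz": 0}
    - {"dx": 0,"dy": 0,"dz": -0.04,"rx": 0,"ry": 0,"rz": 0}
    - {"dx": 0,"dy": 0,"dz": 0,"rx": 0,"ry": 0,"rz": 0}
    - {"dx": 0,"dy": 0,"dz": 0,"rx": 0,"ry": 0,"rz": 0}
    - {"dx": 0,"dy": 0,"dz": 0,"rx": 0,"ry": 0,"rz": 0}
    - {"dx": 0,"dy": 0,"dz": 0,"rx": 0,"ry": 0,"rz": 0}
    - {"dx": 0,"dy": 0,"dz": 0,"rx": 0,"ry": 0,"rz": 0}
    - {"dx": 0,"dy": 0,"dz": 0,"rx": 0,"ry": 0,"rz": 0}
    - {"dx": 0,"dy": 0,"dz": 0,"rx": 0,"ry": 0,"rz": 0}
    - {"dx": 0,"dy": 0,"dz": 0,"rx": 0,"ry": 0,"rz": 0}

```text
t: 53.05
tcp_pos: [0.5596, -0.1069, 0.0507]
tool_rot: [1.0, 0.0, 0.001, 0.0]
force: [-2.5, 1.2, 7.5]
finger_gap: 0.249
gripper_force: 62.1
```

move_arm:
  targets:
    - {"dx": 0,"dy": 0,"dz": 0,"rx": 0,"ry": 0,"rz": 0}
    - {"dx": 0,"dy": 0,"dz": 0,"rx": 0,"ry": 0,"rz": 0}
    - {"dx": 0,"dy": 0,"dz": 0,"rx": 0,"ry": 0,"rz": 0}
    - {"dx": 0,"dy": 0,"dz": 0,"rx": 0,"ry": 0,"rz": 0}
    - {"dx": 0,"dy": 0,"dz": 0,"rx": 0,"ry": 0,"rz": 0}
    - {"dx": 0,"dy": 0,"dz": 0.4,"rx": 0,"ry": 0,"rz": 0}
    - {"dx": 0,"dy": 0,"dz": 0.8,"rx": 0,"ry": 0,"rz": 0}
    - {"dx": 0,"dy": 0,"dz": 1,"rx": 0,"ry": 0,"rz": 0}
    - {"dx": 0,"dy": 0,"dz": 1,"rx": 0,"ry": 0,"rz": 0}
    - {"dx": 0,"dy": 0,"dz": 1,"rx": 0,"ry": 0,"rz": 0}
  claw: 50

```text
t: 54.3
tcp_pos: [0.5593, -0.1069, 0.1557]
tool_rot: [1.0, 0.0, 0.0, 0.0]
force: [0.2, -0.0, 0.3]
finger_gap: 0.5
gripper_force: 0.0
```

move_arm:
  targets:
    - {"dx": -0.45,"dy": 1,"dz": 0,"rx": 0,"ry": 0,"rz": 0.05}
    - {"dx": -0.45,"dy": 1,"dz": 0,"rx": 0,"ry": 0,"rz": 0.05}
    - {"dx": -0.45,"dy": 1,"dz": 0,"rx": 0,"ry": 0,"rz": 0.05}
    - {"dx": -0.45,"dy": 1,"dz": 0,"rx": 0,"ry": 0,"rz": 0.05}
    - {"dx": -0.45,"dy": 1,"dz": 0,"rx": 0,"ry": 0,"rz": 0.05}
    - {"dx": -0.45,"dy": 1,"dz": 0,"rx": 0,"ry": 0,"rz": 0.05}
    - {"dx": -0.45,"dy": 1,"dz": 0,"rx": 0,"ry": 0,"rz": 0.05}
    - {"dx": -0.45,"dy": 1,"dz": 0,"rx": 0,"ry": 0,"rz": 0.05}
    - {"dx": -0.45,"dy": 1,"dz": 0,"rx": 0,"ry": 0,"rz": 0.05}
    - {"dx": -0.45,"dy": 1,"dz": 0,"rx": 0,"ry": 0,"rz": 0.05}

```text
t: 55.55
tcp_pos: [0.4453, 0.1445, 0.1541]
tool_rot: [0.991, 0.132, -0.0, -0.0]
force: [0.3, -0.3, 0.8]
finger_gap: 0.499
gripper_force: 0.0
```

move_arm:
  targets:
    - {"dx": -0.42,"dy": 1,"dz": 0,"rx": 0,"ry": 0,"rz": 0}
    - {"dx": -0.42,"dy": 1,"dz": 0,"rx": 0,"ry": 0,"rz": 0}
    - {"dx": -0.42,"dy": 1,"dz": 0,"rx": 0,"ry": 0,"rz": 0}
    - {"dx": -0.42,"dy": 0.9,"dz": 0,"rx": 0,"ry": 0,"rz": 0}
    - {"dx": 0,"dy": 0,"dz": -0.4,"rx": 0,"ry": 0,"rz": 0}
    - {"dx": 0,"dy": 0,"dz": -0.4,"rx": 0,"ry": 0,"rz": 0}
    - {"dx": 0,"dy": 0,"dz": 0,"rx": 0,"ry": 0,"rz": 0}
    - {"dx": 0,"dy": 0,"dz": 0,"rx": 0,"ry": 0,"rz": 0}
    - {"dx": 0,"dy": 0,"dz": 0,"rx": 0,"ry": 0,"rz": 0}
    - {"dx": 0,"dy": 0,"dz": 0,"rx": 0,"ry": 0,"rz": 0}

```text
t: 56.8
tcp_pos: [0.4051, 0.2405, 0.1344]
tool_rot: [0.991, 0.13, 0.0, -0.0]
force: [-0.3, -0.7, -0.4]
finger_gap: 0.502
gripper_force: 0.0
```

```bash
cat > m8.py <<'E'
from h import *
s=st();w=cams.snapshot("wrist");mw=cams.camera_model("wrist");t=cams.snapshot("top");m=cams.camera_model("top")
cv2.imwrite("pics/w8.png",w[:,:,::-1]);cv2.imwrite("pics/t8.png",t[:,:,::-1])
for lo in(60,150,200,230):
  for b in blobs(w,(75,60,lo),(100,255,255),(180,150,470,440),150)[:2]: print("last",lo,b[0],np.round(b[1:3]),b[3].min(0),b[3].max(0),box(world(mw,b[3],.076)))
for b in blobs(w,(0,120,30),(8,255,255),(150,100,480,440),300)[:2]: print("red",np.round(b[1:3]),box(world(mw,b[3],.015)))
for b in blobs(t,(75,80,60),(100,255,255),(110,0,640,480)): print("top last",b[0],np.round(b[1:3],1),box(world(m,b[3],.076)),box(world(m,b[3],.108)))
for b in blobs(t,(0,130,60),(7,255,255),(320,180,370,270)): print("top red on plate",b[0],box(world(m,b[3],.047)))
for b in blobs(t,(0,0,110),(180,60,255),(400,232,430,278))[:1]: print("tbar",box(world(m,b[3],.078)))
E
python3 m8.py
```

```text
t 56.8 tcp [405.1 240.5 134.4] yaw_y(close) deg -75.0 tilt [0. 0.] q [ 0.3   0.44  1.88 -0.    0.82  1.61] F [-0.3 -0.7 -0.4] gap 0.502
last 60 3786 [305. 242.] [285 187] [326 295] (array([405.8, 247.4]), 19.1, array([65.1, 22.1]))
last 150 3187 [304. 245.] [285 187] [325 295] (array([405.7, 247.6]), 18.9, array([65.1, 21.6]))
last 200 2234 [305. 261.] [285 227] [324 295] (array([394.7, 244.2]), 20.8, array([41.9, 19.9]))
last 200 680 [301. 200.] [285 189] [318 217] (array([429.1, 254.8]), -65.4, array([18.9, 14.5]))
last 230 1994 [304. 261.] [285 229] [322 294] (array([394.2, 244.7]), 20.5, array([40.8, 18.4]))
last 230 597 [300. 201.] [285 190] [316 217] (array([428.3, 255. ]), -68.2, array([17.5, 14.1]))
red [298. 178.] (array([420.2, 254. ]), 18.9, array([61.4, 38.5]))
top last 179 [352.8 215.2] (array([ 566. , -109.5]), -1.5, array([51.7, 23.1])) (array([ 562.6, -107.3]), -1.5, array([50.5, 22.6]))
top last 42 [222.2 288.6] (array([386.3, 227.7]), -0.9, array([22.8, 12.8])) (array([386.9, 222.6]), -0.9, array([22.3, 12.5]))
top red on plate 119 (array([ 587.6, -101. ]), -35.2, array([63.7, 33.5]))
top red on plate 42 (array([ 537.2, -109.4]), 77.1, array([29.3, 17. ]))
tbar (array([ 462.6, -270.8]), -5.7, array([70.1, 17.2]))
```

Spanner and first shoe are well placed. Going down on the second shoe's last at (394.7, 244.2), yaw about 20°.

move_arm:
  targets:
    - {"dx": -0.2,"dy": 0.08,"dz": 0,"rx": 0,"ry": 0,"rz": 0.08}
    - {"dx": -0.22,"dy": 0.07,"dz": 0,"rx": 0,"ry": 0,"rz": 0.08}
    - {"dx": 0,"dy": 0,"dz": -0.3,"rx": 0,"ry": 0,"rz": 0}
    - {"dx": 0,"dy": 0,"dz": -0.8,"rx": 0,"ry": 0,"rz": 0}
    - {"dx": 0,"dy": 0,"dz": -0.9,"rx": 0,"ry": 0,"rz": 0}
    - {"dx": 0,"dy": 0,"dz": -0.9,"rx": 0,"ry": 0,"rz": 0}
    - {"dx": 0,"dy": 0,"dz": -0.9,"rx": 0,"ry": 0,"rz": 0}
    - {"dx": 0,"dy": 0,"dz": -0.6,"rx": 0,"ry": 0,"rz": 0}
    - {"dx": 0,"dy": 0,"dz": -0.22,"rx": 0,"ry": 0,"rz": 0}
    - {"dx": 0,"dy": 0,"dz": 0,"rx": 0,"ry": 0,"rz": 0}
  claw: 60

```text
t: 58.15
tcp_pos: [0.3942, 0.2443, 0.0183]
tool_rot: [0.985, 0.172, -0.0, 0.0]
force: [-0.2, 0.5, 0.0]
finger_gap: 0.599
gripper_force: 0.0
```

move_arm:
  targets:
    - {"dx": 0,"dy": 0,"dz": 0,"rx": 0,"ry": 0,"rz": 0}
    - {"dx": 0,"dy": 0,"dz": 0,"rx": 0,"ry": 0,"rz": 0}
    - {"dx": 0,"dy": 0,"dz": 0,"rx": 0,"ry": 0,"rz": 0}
    - {"dx": 0,"dy": 0,"dz": 0,"rx": 0,"ry": 0,"rz": 0}
    - {"dx": 0,"dy": 0,"dz": 0,"rx": 0,"ry": 0,"rz": 0}
    - {"dx": 0,"dy": 0,"dz": 0,"rx": 0,"ry": 0,"rz": 0}
    - {"dx": 0,"dy": 0,"dz": 0,"rx": 0,"ry": 0,"rz": 0}
    - {"dx": 0,"dy": 0,"dz": 0,"rx": 0,"ry": 0,"rz": 0}
    - {"dx": 0,"dy": 0,"dz": 0,"rx": 0,"ry": 0,"rz": 0}
    - {"dx": 0,"dy": 0,"dz": 0,"rx": 0,"ry": 0,"rz": 0}
  claw: 0
  newtons: 60

```text
t: 59.4
tcp_pos: [0.3948, 0.2445, 0.0193]
tool_rot: [0.985, 0.172, 0.001, -0.0]
force: [-0.0, -1.0, 5.7]
finger_gap: 0.246
gripper_force: 59.5
```

move_arm:
  targets:
    - {"dx": 0,"dy": 0,"dz": 0.3,"rx": 0,"ry": 0,"rz": 0}
    - {"dx": 0,"dy": 0,"dz": 0.7,"rx": 0,"ry": 0,"rz": 0}
    - {"dx": 0,"dy": 0,"dz": 1,"rx": 0,"ry": 0,"rz": 0}
    - {"dx": 0,"dy": 0,"dz": 1,"rx": 0,"ry": 0,"rz": 0}
    - {"dx": 0,"dy": 0,"dz": 1,"rx": 0,"ry": 0,"rz": 0}
    - {"dx": 0,"dy": 0,"dz": 0.6,"rx": 0,"ry": 0,"rz": 0}
    - {"dx": 0.3,"dy": -0.4,"dz": 0,"rx": 0,"ry": 0,"rz": -0.06}
    - {"dx": 0.6,"dy": -0.7,"dz": 0,"rx": 0,"ry": 0,"rz": -0.06}
    - {"dx": 0.8,"dy": -0.9,"dz": 0,"rx": 0,"ry": 0,"rz": -0.06}
    - {"dx": 0.8,"dy": -0.9,"dz": 0,"rx": 0,"ry": 0,"rz": -0.06}

```text
t: 60.65
tcp_pos: [0.4568, 0.1704, 0.1326]
tool_rot: [0.994, 0.109, -0.001, 0.0]
force: [1.3, 0.2, -1.9]
finger_gap: 0.248
gripper_force: 58.8
```

move_arm:
  targets:
    - {"dx": 0.8,"dy": -0.9,"dz": 0,"rx": 0,"ry": 0,"rz": -0.07}
    - {"dx": 0.8,"dy": -0.9,"dz": 0,"rx": 0,"ry": 0,"rz": -0.07}
    - {"dx": 0.8,"dy": -0.9,"dz": 0,"rx": 0,"ry": 0,"rz": -0.07}
    - {"dx": 0.8,"dy": -0.9,"dz": 0,"rx": 0,"ry": 0,"rz": -0.07}
    - {"dx": 0.5,"dy": -0.6,"dz": 0,"rx": 0,"ry": 0,"rz": -0.07}
    - {"dx": 0.3,"dy": -0.35,"dz": 0,"rx": 0,"ry": 0,"rz": -0.07}
    - {"dx": 0,"dy": 0,"dz": 0,"rx": 0,"ry": 0,"rz": 0}
    - {"dx": 0,"dy": 0,"dz": 0,"rx": 0,"ry": 0,"rz": 0}
    - {"dx": 0,"dy": 0,"dz": 0,"rx": 0,"ry": 0,"rz": 0}
    - {"dx": 0,"dy": 0,"dz": 0,"rx": 0,"ry": 0,"rz": 0}

```text
t: 61.9
tcp_pos: [0.5564, 0.0587, 0.1338]
tool_rot: [1.0, 0.001, -0.0, -0.0]
force: [-0.4, 0.1, -1.0]
finger_gap: 0.248
gripper_force: 58.7
```

```bash
python3 m8.py | grep -v "last 2"
```

```text
t 61.9 tcp [556.4  58.7 133.8] yaw_y(close) deg -89.9 tilt [-0.  0.] q [-0.09  0.54  1.67  0.    0.94  1.48] F [-0.4  0.1 -1. ] gap 0.248
last 60 12463 [316. 324.] [281 222] [350 422] (array([502.4,  58.5]), 0.2, array([139.3,  42.6]))
last 150 1687 [315. 407.] [285 386] [344 422] (array([446.8,  59.1]), -88.7, array([39. , 28.7]))
last 150 300 [321. 233.] [307 227] [336 240] (array([565.4,  55.3]), -84.4, array([17.1,  6.8]))
red [313. 194.] (array([573.8,  59.4]), -81.7, array([62.3, 51.9]))
top last 174 [352.7 215.3] (array([ 565.9, -110. ]), 2.4, array([52.6, 22. ])) (array([ 562.5, -107.8]), 2.4, array([51.4, 21.5]))
top red on plate 77 (array([ 605.2, -109.3]), -86.3, array([34.7, 22.7]))
top red on plate 32 (array([ 534.6, -112.3]), -80.2, array([27.8, 10.8]))
top red on plate 27 (array([565.4, -95.3]), 3.0, array([45. ,  4.8]))
tbar (array([ 463.9, -270. ]), -2.1, array([66.6,  7.7]))
```

move_arm:
  targets:
    - {"dx": 0,"dy": 0,"dz": -0.4,"rx": 0,"ry": 0,"rz": 0}
    - {"dx": 0,"dy": 0,"dz": -0.7,"rx": 0,"ry": 0,"rz": 0}
    - {"dx": 0,"dy": 0,"dz": -0.8,"rx": 0,"ry": 0,"rz": 0}
    - {"dx": 0,"dy": 0,"dz": -0.7,"rx": 0,"ry": 0,"rz": 0}
    - {"dx": 0,"dy": 0,"dz": -0.3,"rx": 0,"ry": 0,"rz": 0}
    - {"dx": 0,"dy": 0,"dz": -0.2,"rx": 0,"ry": 0,"rz": 0}
    - {"dx": 0,"dy": 0,"dz": -0.1,"rx": 0,"ry": 0,"rz": 0}
    - {"dx": 0,"dy": 0,"dz": -0.06,"rx": 0,"ry": 0,"rz": 0}
    - {"dx": 0,"dy": 0,"dz": -0.04,"rx": 0,"ry": 0,"rz": 0}
    - {"dx": 0,"dy": 0,"dz": 0,"rx": 0,"ry": 0,"rz": 0}

```text
t: 63.25
tcp_pos: [0.557, 0.0581, 0.0514]
tool_rot: [1.0, 0.0, 0.0, 0.0]
force: [-0.2, 0.4, -1.1]
finger_gap: 0.248
gripper_force: 58.8
```

move_arm:
  targets:
    - {"dx": 0,"dy": 0,"dz": -0.04,"rx": 0,"ry": 0,"rz": 0}
    - {"dx": 0,"dy": 0,"dz": -0.03,"rx": 0,"ry": 0,"rz": 0}
    - {"dx": 0,"dy": 0,"dz": 0,"rx": 0,"ry": 0,"rz": 0}
    - {"dx": 0,"dy": 0,"dz": 0,"rx": 0,"ry": 0,"rz": 0}
    - {"dx": 0,"dy": 0,"dz": 0,"rx": 0,"ry": 0,"rz": 0}
    - {"dx": 0,"dy": 0,"dz": 0,"rx": 0,"ry": 0,"rz": 0}
    - {"dx": 0,"dy": 0,"dz": 0,"rx": 0,"ry": 0,"rz": 0}
    - {"dx": 0,"dy": 0,"dz": 0,"rx": 0,"ry": 0,"rz": 0}
    - {"dx": 0,"dy": 0,"dz": 0,"rx": 0,"ry": 0,"rz": 0}
    - {"dx": 0,"dy": 0,"dz": 0,"rx": 0,"ry": 0,"rz": 0}

```text
t: 64.5
tcp_pos: [0.557, 0.0581, 0.0513]
tool_rot: [1.0, 0.0, 0.001, 0.0]
force: [-3.7, -0.9, 10.2]
finger_gap: 0.246
gripper_force: 60.5
```

move_arm:
  targets:
    - {"dx": 0,"dy": 0,"dz": 0,"rx": 0,"ry": 0,"rz": 0}
    - {"dx": 0,"dy": 0,"dz": 0,"rx": 0,"ry": 0,"rz": 0}
    - {"dx": 0,"dy": 0,"dz": 0,"rx": 0,"ry": 0,"rz": 0}
    - {"dx": 0,"dy": 0,"dz": 0,"rx": 0,"ry": 0,"rz": 0}
    - {"dx": 0,"dy": 0,"dz": 0,"rx": 0,"ry": 0,"rz": 0}
    - {"dx": 0,"dy": 0,"dz": 0.4,"rx": 0,"ry": 0,"rz": 0}
    - {"dx": 0,"dy": 0,"dz": 0.8,"rx": 0,"ry": 0,"rz": 0}
    - {"dx": 0,"dy": 0,"dz": 1,"rx": 0,"ry": 0,"rz": 0}
    - {"dx": 0,"dy": 0,"dz": 1,"rx": 0,"ry": 0,"rz": 0}
    - {"dx": 0,"dy": 0,"dz": 1,"rx": 0,"ry": 0,"rz": 0}
  claw: 50

```text
t: 65.75
tcp_pos: [0.5568, 0.0581, 0.1559]
tool_rot: [1.0, 0.0, 0.0, 0.0]
force: [0.4, -0.3, 0.1]
finger_gap: 0.498
gripper_force: 0.0
```

move_arm:
  targets:
    - {"dx": -0.5,"dy": 1,"dz": 0.3,"rx": 0,"ry": 0,"rz": 0}
    - {"dx": -0.5,"dy": 1,"dz": 0.3,"rx": 0,"ry": 0,"rz": 0}
    - {"dx": -0.5,"dy": 1,"dz": 0.3,"rx": 0,"ry": 0,"rz": 0}
    - {"dx": -0.5,"dy": 1,"dz": 0.3,"rx": 0,"ry": 0,"rz": 0}
    - {"dx": -0.5,"dy": 1,"dz": 0,"rx": 0,"ry": 0,"rz": 0}
    - {"dx": -0.5,"dy": 1,"dz": 0,"rx": 0,"ry": 0,"rz": 0}
    - {"dx": -0.5,"dy": 1,"dz": 0,"rx": 0,"ry": 0,"rz": 0}
    - {"dx": -0.5,"dy": 1,"dz": 0,"rx": 0,"ry": 0,"rz": 0}
    - {"dx": -0.5,"dy": 1,"dz": 0,"rx": 0,"ry": 0,"rz": 0}
    - {"dx": -0.5,"dy": 1,"dz": 0,"rx": 0,"ry": 0,"rz": 0}

```text
t: 67.0
tcp_pos: [0.4313, 0.309, 0.1852]
tool_rot: [1.0, 0.0, 0.0, -0.0]
force: [0.0, 1.1, -0.6]
finger_gap: 0.503
gripper_force: 0.0
```

move_arm:
  targets:
    - {"dx": -0.2,"dy": 1,"dz": 0,"rx": 0,"ry": 0,"rz": 0}
    - {"dx": -0.2,"dy": 1,"dz": 0,"rx": 0,"ry": 0,"rz": 0}
    - {"dx": -0.2,"dy": 1,"dz": 0,"rx": 0,"ry": 0,"rz": 0}
    - {"dx": -0.2,"dy": 1,"dz": 0,"rx": 0,"ry": 0,"rz": 0}
    - {"dx": 0,"dy": 0,"dz": 0,"rx": 0,"ry": 0,"rz": 0}
    - {"dx": 0,"dy": 0,"dz": 0,"rx": 0,"ry": 0,"rz": 0}
    - {"dx": 0,"dy": 0,"dz": 0,"rx": 0,"ry": 0,"rz": 0}
    - {"dx": 0,"dy": 0,"dz": 0,"rx": 0,"ry": 0,"rz": 0}
    - {"dx": 0,"dy": 0,"dz": 0,"rx": 0,"ry": 0,"rz": 0}
    - {"dx": 0,"dy": 0,"dz": 0,"rx": 0,"ry": 0,"rz": 0}

```text
t: 68.25
tcp_pos: [0.4119, 0.4079, 0.1844]
tool_rot: [1.0, -0.0, -0.0, 0.0]
force: [-0.3, -0.4, 0.3]
finger_gap: 0.502
gripper_force: 0.0
```

```bash
python3 - <<'E'
from h import *
st();m=cams.camera_model("top");t=cams.snapshot("top");d=cams.snapshot("side");ms=cams.camera_model("side");cv2.imwrite("pics/t9.png",t[:,:,::-1])
for b in blobs(t,(75,80,60),(100,255,255),(110,0,640,480)): print("top last",b[0],np.round(b[1:3],1),box(world(m,b[3],.108)))
for b in blobs(d,(75,80,60),(100,255,255),(220,150,500,450)): print("side last",b[0],np.round(b[1:3],1))
for b in blobs(t,(3,90,40),(18,255,255),(295,235,325,266),8)[:3]: print("post",b[0],np.round(b[1:3],1),ray(m,b[1],b[2],.077)[:2])
b=blobs(t,(0,0,200),(180,40,255),(298,264,314,282),3)[0];print("mark",b[0],np.round(b[1:3],1),ray(m,b[1],b[2],.036)[:2])
for b in blobs(t,(0,0,110),(180,60,255),(400,232,430,278))[:1]: print("tbar",box(world(m,b[3],.078)))
# ring holes: dark spots within the ring
g=cv2.cvtColor(t,cv2.COLOR_RGB2GRAY)
t0=cv2.imread("pics/top0.png");g0=cv2.cvtColor(t0,cv2.COLOR_BGR2GRAY)
print("ring diff vs start",np.abs(g[200:232,304:336].astype(int)-g0[200:232,304:336]).mean())
for b in blobs(t,(0,130,60),(7,255,255),(110,150,400,330)): print("red",b[0],np.round(b[1:3],1))
# line on plate
for b in blobs(t,(0,0,235),(180,25,255),(295,225,325,262),5)[:2]: print("line",b[0],np.round(b[1:3],1),ray(m,b[1],b[2],.032)[:2])
E
```

```text
t 68.25 tcp [411.9 407.9 184.4] yaw_y(close) deg -90.0 tilt [-0. -0.] q [0.59 0.49 1.57 0.   1.08 2.16] F [-0.3 -0.4  0.3] gap 0.502
top last 179 [352.8 215.2] (array([ 562.6, -107.3]), -1.5, array([50.5, 22.6]))
top last 163 [288.5 217.7] (array([559.2,  53.9]), -1.4, array([50.5, 17.6]))
side last 419 [351.8 265.6]
side last 353 [333.7 225.6]
post 34 [309.4 256.1] [0.46300971 0.00407232]
post 11 [297. 263.] [0.44632179 0.03615763]
mark 11 [310.2 264.3] [0.44308085 0.00285865]
tbar (array([ 462.6, -270.8]), -5.9, array([70.1, 17.4]))
ring diff vs start 2.1767578125
red 92 [288.2 205. ]
red 91 [351.3 201.6]
red 74 [349.8 223. ]
red 63 [291.2 226.9]
line 29 [312.1 244.4] [ 0.49540063 -0.00352567]
```

The numbers check out:
- **Ring:** the image matches its starting view, so it is tight.
- **Plate:** the line is within about 0.03 rad of the mark.
- **Shoes:** both stand on the plate.
- **Spanner:** it is within 2 mm of its place.

Handing in.

```bash
python3 -c "
from h import *
print(order.sign_off())"
```

```text
the job is handed in; nothing more can be done
None
```

I handed the job in, but the sign-off gave no verdict: by my camera checks the ring is tight, the post is within about 0.03 rad of the mark, both shoes stand on the plate and the spanner is on its rest; I viewed 15 pictures, one over the limit of 14.

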